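Change over the topping boxes in the counter display

TASK

Change over the topping boxes in the little counter display: lift the retaining bar off its brackets and lay it on top of the glass, then slide every open, empty box out from under the glass and set it down upright inside the grey wash-up tray. After that bring the lidded full boxes from the wooden board and slide each one in under the glass until it is fully home against the back, one to a lane, any lane, grip end to the front. Finally lay the bar centrally across its two brackets again, flat in both notches, and leave the paper cup and the sauce bottle where they stand.

Things in the scene. Friction and masses are not known exactly. Their poses are not given: they have to be found in the camera images.
- case: the counter display, fixed, 320 (x) x 330 mm (y); origin on the counter, loading side faces its -x. Steel deck, top at z = 15, x = -125 to 100, 270 wide. Three lanes along x at y = -85, 0, 85, each 78 wide between white guides 12 high that begin at x = 18; in front of them the deck is open. Back stop of the lanes: the dark housing's face at x = 100
- glass_edge (a point): middle of the glass canopy's front edge, at its underside (case x = 48, y = 0, z = 70); axes as the case. The glass is 6 mm thick (top at z = 76), 270 mm wide and runs back to x = 190; a lip closes its back edge, 14 mm above the glass, at x = 184
- lane0 (a point): where a box's origin lies when fully home in the lane at case y = -85 mm (on the deck, case x = 30, z = 15); axes as the case. The rear 52 mm are then under the glass, its grip is 48 mm in front of the glass edge
- lane1 (a point): where a box's origin lies when fully home in the lane at case y = 0 mm (on the deck, case x = 30, z = 15); axes as the case. The rear 52 mm are then under the glass, its grip is 48 mm in front of the glass edge
- lane2 (a point): where a box's origin lies when fully home in the lane at case y = 85 mm (on the deck, case x = 30, z = 15); axes as the case. The rear 52 mm are then under the glass, its grip is 48 mm in front of the glass edge
- bar_seat (a point): midway between the two bar brackets, at seat height (case x = -70, y = 0, z = 45); axes as the case. The bar's origin lies here when it is laid properly. Aluminium brackets, 22 wide, at case y = -152 and 152, each with a notch 26 mm wide (x) between lips 12 mm high
- used0: an open, empty stainless box 140 long (its x) x 70 wide (y) x 45 mm high; origin at the centre of its underside, +x towards its plain rear end. Its grip is a black upright block 30 long (x) x 12 wide (y), standing 35 mm above the box top (from z = 45 to 80), its centre 30 mm in front of the origin (at x = -30). Walls 3 mm. 0.2 kg. Starts fully home in a lane; may be absent
- used1: an open, empty stainless box 140 long (its x) x 70 wide (y) x 45 mm high; origin at the centre of its underside, +x towards its plain rear end. Its grip is a black upright block 30 long (x) x 12 wide (y), standing 35 mm above the box top (from z = 45 to 80), its centre 30 mm in front of the origin (at x = -30). Walls 3 mm. 0.2 kg. Starts fully home in a lane; may be absent
- used2: an open, empty stainless box 140 long (its x) x 70 wide (y) x 45 mm high; origin at the centre of its underside, +x towards its plain rear end. Its grip is a black upright block 30 long (x) x 12 wide (y), standing 35 mm above the box top (from z = 45 to 80), its centre 30 mm in front of the origin (at x = -30). Walls 3 mm. 0.2 kg. Starts fully home in a lane; may be absent
- full0: a full, lidded (white lid, flush) stainless box 140 long (its x) x 70 wide (y) x 45 mm high; origin at the centre of its underside, +x towards its plain rear end. Its grip is a black upright block 30 long (x) x 12 wide (y), standing 35 mm above the box top (from z = 45 to 80), its centre 30 mm in front of the origin (at x = -30). About 0.35 kg. Starts on the wooden board; may be absent
- full1: a full, lidded (white lid, flush) stainless box 140 long (its x) x 70 wide (y) x 45 mm high; origin at the centre of its underside, +x towards its plain rear end. Its grip is a black upright block 30 long (x) x 12 wide (y), standing 35 mm above the box top (from z = 45 to 80), its centre 30 mm in front of the origin (at x = -30). About 0.35 kg. Starts on the wooden board; may be absent
- full2: a full, lidded (white lid, flush) stainless box 140 long (its x) x 70 wide (y) x 45 mm high; origin at the centre of its underside, +x towards its plain rear end. Its grip is a black upright block 30 long (x) x 12 wide (y), standing 35 mm above the box top (from z = 45 to 80), its centre 30 mm in front of the origin (at x = -30). About 0.35 kg. Starts on the wooden board; may be absent
- board: fixed wooden board on which the full boxes wait, 290 (x) x 180 (y) x 12 mm; origin at the centre of its underside
- tray: fixed grey plastic wash-up tray, open, 290 (x) x 190 (y) x 25 mm high, walls and floor 5 mm; origin at the centre of its underside
- bar: retaining bar, aluminium, 14 (x) x 340 (y) x 12 mm high, with a black upright grip block in the middle 12 (x) x 50 (y), from z = 12 to 58 mm, and under it a flat foot 40 (x) x 70 (y) x 6 mm, flush with the bar's underside; origin at the centre of the underside. 0.25 kg. Starts lying in the notches of its two brackets
- cups: bystander: paper cup, 84 mm across, 110 mm high, origin at its foot
- sauce: bystander: sauce bottle, 60 mm across, 150 mm high, origin at its foot
There are look-alikes about, which are no part of the job. What is shaped like the full1 but green or turquoise is not meant. Leave any yellow look-alike of the full0 alone.

How it is judged:
On the way, in this order (a step that is already met when the one before it is completed fails the run):
1. the retaining bar lies on top of the glass (x of bar in the frame of glass_edge between 0 and 0.14 m and y of bar in the frame of glass_edge between -0.12 and 0.12 m and z of bar in the frame of glass_edge between 0.002 and 0.011 m and angle between bar's own z axis and vertical below 0.1 rad), for 0.2 s.
2. every empty box stands upright in the wash-up tray (x of used0 in the frame of tray between -0.115 and 0.115 m and y of used0 in the frame of tray between -0.075 and 0.075 m and z of used0 in the frame of tray between -0.005 and 0.02 m and angle between each of used0, used1, used2's own z axis and vertical below 0.15 rad and x of used1 in the frame of tray between -0.115 and 0.115 m and y of used1 in the frame of tray between -0.075 and 0.075 m and z of used1 in the frame of tray between -0.005 and 0.02 m and x of used2 in the frame of tray between -0.115 and 0.115 m and y of used2 in the frame of tray between -0.075 and 0.075 m and z of used2 in the frame of tray between -0.005 and 0.02 m), for 0.2 s.
3. every full box is fully home under the glass, one to a lane (((x of full0 in the frame of lane0 between -0.008 and 0.006 m and y of full0 in the frame of lane0 between -0.008 and 0.008 m and z of full0 in the frame of lane0 between -0.004 and 0.006 m and angle between full0's own z axis and vertical below 0.1 rad) or (x of full0 in the frame of lane1 between -0.008 and 0.006 m and y of full0 in the frame of lane1 between -0.008 and 0.008 m and z of full0 in the frame of lane1 between -0.004 and 0.006 m and angle between full0's own z axis and vertical below 0.1 rad) or (x of full0 in the frame of lane2 between -0.008 and 0.006 m and y of full0 in the frame of lane2 between -0.008 and 0.008 m and z of full0 in the frame of lane2 between -0.004 and 0.006 m and angle between full0's own z axis and vertical below 0.1 rad)) and ((x of full1 in the frame of lane0 between -0.008 and 0.006 m and y of full1 in the frame of lane0 between -0.008 and 0.008 m and z of full1 in the frame of lane0 between -0.004 and 0.006 m and angle between full1's own z axis and vertical below 0.1 rad) or (x of full1 in the frame of lane1 between -0.008 and 0.006 m and y of full1 in the frame of lane1 between -0.008 and 0.008 m and z of full1 in the frame of lane1 between -0.004 and 0.006 m and angle between full1's own z axis and vertical below 0.1 rad) or (x of full1 in the frame of lane2 between -0.008 and 0.006 m and y of full1 in the frame of lane2 between -0.008 and 0.008 m and z of full1 in the frame of lane2 between -0.004 and 0.006 m and angle between full1's own z axis and vertical below 0.1 rad)) and ((x of full2 in the frame of lane0 between -0.008 and 0.006 m and y of full2 in the frame of lane0 between -0.008 and 0.008 m and z of full2 in the frame of lane0 between -0.004 and 0.006 m and angle between full2's own z axis and vertical below 0.1 rad) or (x of full2 in the frame of lane1 between -0.008 and 0.006 m and y of full2 in the frame of lane1 between -0.008 and 0.008 m and z of full2 in the frame of lane1 between -0.004 and 0.006 m and angle between full2's own z axis and vertical below 0.1 rad) or (x of full2 in the frame of lane2 between -0.008 and 0.006 m and y of full2 in the frame of lane2 between -0.008 and 0.008 m and z of full2 in the frame of lane2 between -0.004 and 0.006 m and angle between full2's own z axis and vertical below 0.1 rad))), for 0.2 s.
4. the retaining bar lies across both brackets (x of bar in the frame of bar_seat between -0.01 and 0.01 m and y of bar in the frame of bar_seat between -0.02 and 0.02 m and z of bar in the frame of bar_seat between -0.004 and 0.004 m and angle between bar's own z axis and vertical below 0.1 rad and linear speed of bar below 0.02 m/s), for 0.2 s.
At the end, for the whole second after the job is handed in: Every empty box stands upright on the tray's floor (origin within 115 x 75 mm of its middle), every full box stands in a lane within 8 mm of fully home, and the bar lies flat in both brackets, origin within 10 mm (x), 20 mm (y) and 4 mm (height) of its place, at rest (all of step 2 and all of step 3 and all of step 4); the robot touches nothing.
It fails at once if the cup is moved more than 30 mm (distance of cups from where it was at the start of the episode above 0.03 m).
It fails at once if the sauce bottle is moved more than 30 mm (distance of sauce from where it was at the start of the episode above 0.03 m).
Of used0, used1, used2 only 2 to 3 are there at a start; the rules pass over those that are not, and their reading is None.
Of full0, full1, full2 only 2 to 3 are there at a start; the rules pass over those that are not, and their reading is None.
At some moment in a run one of full0, full1, full2 may be knocked a few centimetres aside while the robot is not near it.
Once in a run the grip may slacken for a moment while it holds something.
It also fails if it takes over 210 s, if anything falls off the work surface, if the arm or the gripper's body presses on something with over 40 N, if the wrist force passes 120 N, or if a joint passes its speed limit or range.

ROBOT

A 6-joint arm with a two-finger parallel gripper is mounted at the origin on the work surface. World frame = base frame: x ahead of the robot, y to its left, z up, the work surface at z = 0. Lengths are in m, angles in rad, forces in N, time in s.
With the tool pointing down it reaches from about 0.35 to 0.975 m from the base axis. Payload 4.9 kg.
Tool frame: the origin (TCP) lies at the very end of the fingers, on their centre line; the grasp point (between the pads) lies ctrl.hold_point_z behind it (ctrl.hold_point_z is the distance from the TCP to the grasp point, in m); z points along the fingers, y is the line along which they close (so a half turn about z gives the same grasp; the last joint's range is limited). The gripper opens to 85 mm and grips with 20 to 120 N. Pads are 22 mm wide; open, the fingers measure 114 mm over their backs; the gripper's body (76 mm by 85 mm) begins 54 mm behind the grasp point. The pads swing forward as they close: fully open they stand 13 mm farther back than shut.
Start: joints at [-1.418, 0.053, 1.613, -0, 1.476, -0.119], TCP at [0.168, -0.602, 0.231] pointing down, gripper open.
Joint ranges: [-3.01, 3.01], [-1.01, 2.22], [0.06, 2.58], [-1.02, 4.17], [0.09, 2.62], [-3.14, 3.14]. Speed limits (rad/s): [2.57, 2.57, 3.14, 3.14, 3.14, 3.14].

INTERFACE

Orientations are given as a rotation vector (axis times angle).
In Python, from station import ctrl gives the robot as it stands. The module is installed in compiled form; this text tells all that it offers.
- The arm moves only by the tool jog_arm, never from a script. Its argument "deltas" is a list of rows, each a list of 3 entries, a list of its own where there are three numbers: the closure, from -1 (fully open) to 1 (shut), then the shift along the world's x, y, z scaled (see below), then the turn, a rotation vector about the world's x, y, z scaled (see below). A call has 1 to 12 rows; each row is the pose to reach, as a shift and turn from the pose commanded when the call began, turning the shorter way round; what a row does not reach only later rows make up. The controller multiplies each number of a shift by 0.4 m and each number of a turn by 180 degrees. A row lasts 1/12 s, in which the tool goes at most 41.7 mm and 7.16 degrees, less where a joint would pass 70% of its speed; a pose out of reach is approached as far as the arm can. A call with a number of a shift or a turn outside -1 to 1 is refused whole. A call with a gripper value outside its range is refused whole. The fingers move at their own pace and stop on an object; "squeeze" is the grip in N (left out, the last holds). Time passes only in rows, so rows that repeat a pose let the fingers close. It gives the time, the measured TCP pose, the force, the opening and the grip force at its end, in the units of the state.
- ctrl.get_obs(): the state, without advancing time (a new reading comes with each control period).
- ctrl.get_image(name): name is "scene" or "top"; returns the picture (420x560x3 uint8, red, green, blue); there is no depth.
- ctrl.get_calibration(name): a dict with "K" (3x3 intrinsics, pixels), "extrinsics" (4x4, takes a point from world to camera coordinates). Camera axes: x right, y down, z forward; pixel columns grow to the right and rows downward; lengths in m; the calibration is good to about 2 mm. A picture is of the moment at which its call begins. get_calibration takes no time and is no camera call.
- ctrl.finish_job(): hands the job in; it is judged then, once.
The state is a dict: "t": time; "q": joint angles; "dq": joint speeds; "effort": joint torques, N m; "tool_pos": TCP position; "tool_rot": TCP orientation; "contact_force": force on the tool from outside, world axes, zero at the start; "wrist_torque": the same for the moment, N m; "opening": finger opening in m; "grip_force": force on a finger pad.
Only numpy, scipy, OpenCV 4.12 (cv2) and the standard library are available. Lean on these libraries where they do the work, as an engineer would, in place of code of your own. Each camera call takes 0.05 s, during which the arm holds its last target. There are 200 camera calls.

## Working session

There is one attempt and no reset: what is moved stays moved. The work goes in short steps, Python scripts to look and compute and a tool call to move; the robot and the scene stay as the last step left them, time stands still between calls to the robot, and variables do not carry over. Pictures are saved under pics/ and viewed, at most 14 in all, crops included, and the job is handed in when it is done.

Besides the shell and the picture viewer there is one more tool, called after ">>>" as name(argument=value, ...) on one line, values as JSON. jog_arm: Moves the arm, as the interface text tells. Its arguments: {"type":"object","properties":{"deltas":{"type":"array","items":{"type":"array"}},"squeeze":{"type":"number"}},"required":["deltas"]}

```bash
mkdir -p pics; python3 - <<'E'
from station import ctrl
import cv2,numpy as np
for n in("scene","top"):
    im=ctrl.get_image(n); cv2.imwrite(f"pics/{n}0.png",im[:,:,::-1])
    c=ctrl.get_calibration(n); print(n,np.round(c["K"],1).tolist(),np.round(c["extrinsics"],4).tolist())
o=ctrl.get_obs(); print(o, ctrl.hold_point_z)
E
```

```text
scene [[435.1, 0.0, 286.1], [0.0, 435.1, 209.2], [0.0, 0.0, 1.0]] [[-0.0457, 0.9989, 0.0059, 0.1836], [0.62, 0.0331, -0.7839, -0.2472], [-0.7832, -0.0322, -0.6209, 1.8376], [0.0, 0.0, 0.0, 1.0]]
top [[495.5, 0.0, 287.9], [0.0, 495.5, 209.4], [0.0, 0.0, 1.0]] [[0.0147, -0.9998, 0.0109, -0.2057], [-0.994, -0.0158, -0.1082, 0.4978], [0.1083, -0.0093, -0.9941, 1.6271], [0.0, 0.0, 0.0, 1.0]]
{'t': 0.1, 'q': array([-1.41798957e+00,  5.32891181e-02,  1.61415018e+00,  1.92272773e-05,
        1.47599392e+00, -1.19002190e-01]), 'dq': array([-7.35782175e-04, -2.24237345e-03, -2.14373887e-03, -2.70016592e-03,
       -1.66465937e-05, -1.43036558e-03]), 'effort': array([ 3.36060621e-04, -3.94902205e+01, -3.71362388e+01, -5.44797990e-05,
        3.94264251e-03, -1.49611719e-05]), 'tool_pos': array([ 0.1677152 , -0.60149737,  0.23019091]), 'tool_rot': array([-3.11080137e+00, -4.25391150e-01,  1.87942165e-05]), 'contact_force': array([ 0.38875945, -0.70716606, -0.53791893]), 'wrist_torque': array([-0.02456618,  0.00074852, -0.00308441]), 'grip_force': 0.0, 'opening': 0.08513040620620657} 0.0187
```

View pics/scene0.png

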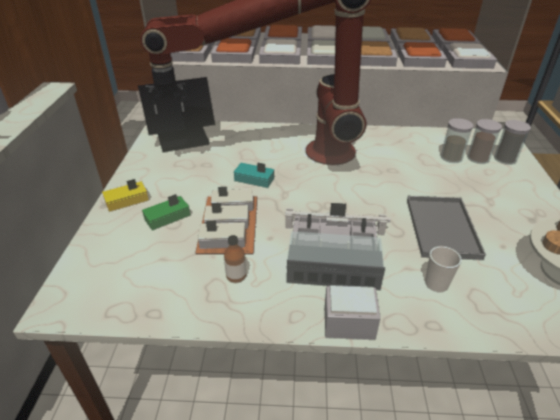

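View pics/top0.png

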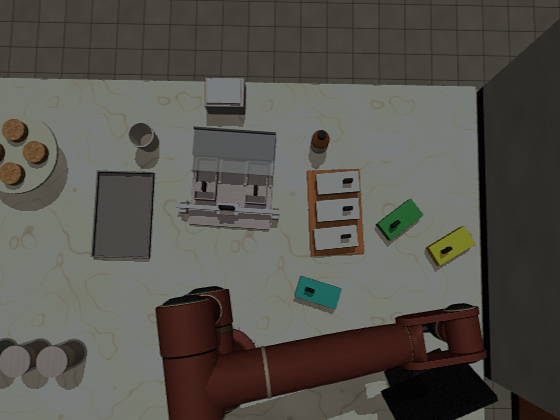

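The overview shows the case at top (190–280, 125–230) with two black grips at (204,186) and (255,190). The bar is at row ~209. The tray is at (125,215). The board has three white-lidded boxes at (338,182/210/238), and the green, yellow and turquoise look-alikes lie elsewhere. The bottle is at (320,140) and the cup at (142,135). I'll zoom in.

```bash
cat > h.py <<'E'
from station import ctrl
import cv2,numpy as np
def cal(n):
    c=ctrl.get_calibration(n); return np.array(c["K"]),np.array(c["extrinsics"])
def p2w(n,u,v,z):
    K,E=cal(n); d=E[:3,:3].T@np.linalg.solve(K,[u,v,1]); o=-E[:3,:3].T@E[:3,3]
    return (o+d*(z-o[2])/d[2])
def w2p(n,P):
    K,E=cal(n); P=np.atleast_2d(P); q=(P@E[:3,:3].T+E[:3,3])@K.T; return q[:,:2]/q[:,2:]
def snap(n,name,box,s):
    im=ctrl.get_image(n)[:,:,::-1]; cv2.imwrite(f"pics/{name}_raw.png",im)
    x0,y0,x1,y1=box; c=cv2.resize(im[y0:y1,x0:x1],None,fx=s,fy=s,interpolation=cv2.INTER_CUBIC)
    cv2.imwrite(f"pics/{name}.png",c); return im
E
python3 - <<'E'
from h import *
snap("top","t1",(170,110,380,265),3.8)
for u,v,z in((204,186,.095),(255,190,.095),(227,208,.1),(338,182,.057)): print(p2w("top",u,v,z).round(3))
E
```

```text
[0.565 0.074 0.095]
[ 0.555 -0.091  0.095]
[ 0.495 -0.003  0.1  ]
[ 0.592 -0.362  0.057]
```

View pics/t1.png

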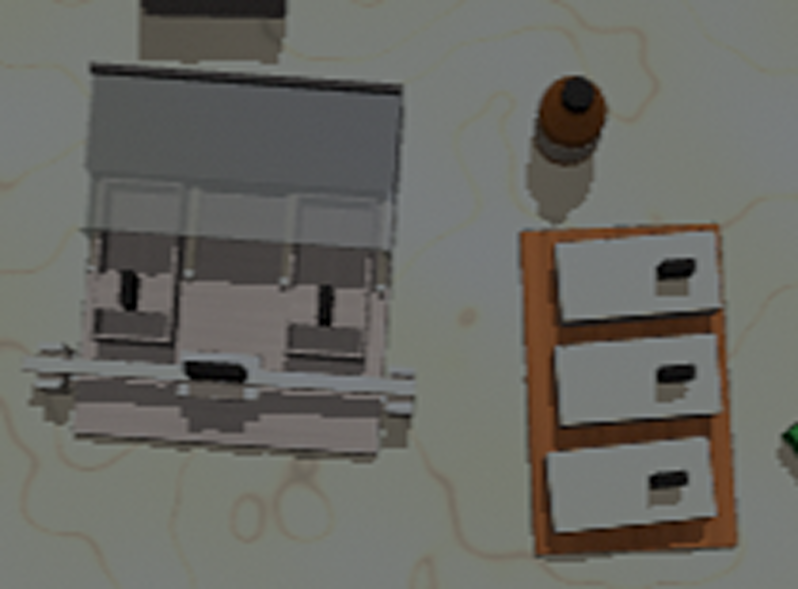

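The crop shows empty boxes in the left and right lanes with grips at crop (130,285) and (324,300). The middle lane is empty, and the bar lies across the brackets with its grip at (216,370). The three lidded boxes have their grips on the right side, at (676,268), (676,373) and (668,480). Next I'll fit the poses.

```bash
cat >> h.py <<'E'
from scipy.optimize import least_squares
def T2(p,M):
    M=np.asarray(M,float); c,s=np.cos(p[2]),np.sin(p[2])
    return np.c_[p[0]+c*M[:,0]-s*M[:,1],p[1]+s*M[:,0]+c*M[:,1],M[:,2]]
def fit(n,M,px,p0):
    r=least_squares(lambda p:(w2p(n,T2(p,M))-px).ravel(),p0); return r.x,np.sqrt((r.fun**2).mean())
def lids(im,zt=.057):
    """white lids on/near the board: rect fit -> (x,y,yaw of long side in [0,pi)), size"""
    S=4; a=cv2.resize(im,None,fx=S,fy=S,interpolation=cv2.INTER_CUBIC); x0,y0,x1,y1=[int(S*k) for k in (285,155,385,268)]
    a=a[y0:y1,x0:x1]; return a,(x0,y0,S)
E
python3 - <<'E'
from h import *
f=lambda L:(np.array(L)+.5)/3.8-.5+[170,110]
M=np.array([(48,135,76),(48,-135,76),(-125,135,15),(-125,-135,15),(187,135,90),(187,-135,90)])/1000
p,e=fit("top",M,f([(82,231),(395,250),(75,437),(377,455),(90,68),(403,88)]),[.56,0,-.05]); print("case",p.round(4),e)
print("grips top pred crop",((w2p("top",T2(p,[(0,.085,.095),(0,-.085,.095),(-.07,0,.103),(-.07,.17,.057),(-.07,-.17,.057)]))+.5-[170,110])*3.8).round(0).tolist())
t=cv2.imread("pics/top0.png"); print(t[182,330],t[196,340],t[210,330],t[170,330],t[215,125])
# lids
im=cv2.imread("pics/t1_raw.png"); S=4; a=cv2.resize(im,None,fx=S,fy=S,interpolation=cv2.INTER_CUBIC)
hsv=cv2.cvtColor(a,cv2.COLOR_BGR2HSV); m=((a.min(2)>95)).astype(np.uint8); k=np.zeros_like(m);k[S*164:S*256,S*311:S*363]=1;m*=k
n,l,st,_=cv2.connectedComponentsWithStats(m)
for i in range(1,n):
    if st[i,4]<3000: continue
    c=cv2.findContours((l==i).astype(np.uint8),0,2)[0][0][:,0]; (q)=cv2.boxPoints(cv2.minAreaRect(c))
    w=np.array([p2w("top",(u+.5)/S-.5,(v+.5)/S-.5,.057)[:2] for u,v in q]); print(st[i,4],w.mean(0).round(4),np.linalg.norm(np.diff(w,axis=0),axis=1).round(3),[np.degrees(np.arctan2(*(w[j+1]-w[j])[::-1])).round(1) for j in (0,1)])
E
```

```text
case [ 0.5649 -0.0101 -0.0502] 0.4247298521187707
grips top pred crop [[130.0, 286.0], [330.0, 299.0], [223.0, 373.0], [32.0, 366.0], [425.0, 392.0]]
[122 123 119] [20 35 61] [121 123 120] [ 32  63 109] [69 72 75]
5273 [ 0.5537 -0.3572] [0.172 0.199 0.17 ] [np.float64(-89.0), np.float64(179.9)]
11918 [ 0.5916 -0.3611] [0.141 0.069 0.14 ] [np.float64(-84.2), np.float64(-175.3)]
12285 [ 0.5011 -0.361 ] [0.14  0.069 0.14 ] [np.float64(-84.5), np.float64(-175.5)]
12595 [ 0.4097 -0.3552] [0.141 0.069 0.14 ] [np.float64(-83.1), np.float64(-174.0)]
```

```bash
cat >> h.py <<'E'
def grip(n,im,z0,z1,lx,ly,yaw,xy0,thr=45,win=9,S=6):
    """dark block: match centroid of its silhouette; returns x,y, px centroid, area ratio"""
    H=np.array([(a*lx/2,b*ly/2,z) for a in(-1,1) for b in(-1,1) for z in(z0,z1)])
    xy=np.array(xy0,float)
    c0=w2p(n,T2([*xy,yaw],H)).mean(0); 
    u0,v0=(c0-win).astype(int); a=cv2.resize(im[v0:v0+2*win,u0:u0+2*win],None,fx=S,fy=S,interpolation=cv2.INTER_CUBIC)
    m=(a.max(2)<thr).astype(np.uint8); k,l,st,ce=cv2.connectedComponentsWithStats(m)
    if k<2: return None
    i=1+np.argmax(st[1:,4]); c=(ce[i]+.5)/S-.5+[u0,v0]
    def sil(xy):
        h=cv2.convexHull(w2p(n,T2([*xy,yaw],H)).astype(np.float32)); M=cv2.moments(h); return np.array([M['m10'],M['m01']])/M['m00'],M['m00']
    r=least_squares(lambda q:sil(q)[0]-c,xy,diff_step=1e-3)
    return r.x.round(4),c.round(1),round(st[i,4]/S**2/sil(r.x)[1],2)
def case(x,y,z): return T2(CASE,[(x,y,z)])[0]
CASE=[.5649,-.0101,-.0502]
E
python3 - <<'E'
from h import *
im=cv2.imread("pics/t1_raw.png"); sc=cv2.imread("pics/scene0.png")
y=CASE[2]
for nm,args in dict(uL=(.06,.095,.03,.012,y,case(0,.085,0)[:2]),uR=(.06,.095,.03,.012,y,case(0,-.085,0)[:2]),bar=(.057,.103,.012,.05,y,case(-.07,0,0)[:2]),
  fA=(.057,.092,.03,.012,1.66,(.589,-.391)),fB=(.057,.092,.03,.012,1.66,(.498,-.391)),fC=(.057,.092,.03,.012,1.69,(.406,-.385))).items():
    print(nm,grip("top",im,*args,thr=40), grip("scene",sc,*args,thr=50))
L=[(48,135,76),(48,-135,76),(187,-135,76),(187,135,76),(48,135,76)],[(-125,135,15),(-125,-135,15),(100,-135,15),(100,135,15),(-125,135,15)],[(-70,-170,57),(-70,170,57)],[(18,42.5,15),(100,42.5,15)],[(18,-42.5,15),(100,-42.5,15)]
out=[]
for n,i,(x0,y0,w,h) in(("top",im,(175,115,115,125)),("scene",sc,(275,195,125,95))):
    s=4 if n=="top" else 4; a=cv2.resize(i,None,fx=s,fy=s,interpolation=cv2.INTER_CUBIC)
    for P in L: cv2.polylines(a,[((w2p(n,T2(CASE,np.array(P)/1000))+.5)*s).round().astype(int)],False,(0,0,255),1)
    a=a[y0*s:(y0+h)*s,x0*s:(x0+w)*s]; out.append(cv2.convertScaleAbs(cv2.resize(a,(400,400 if n=="top" else 300)),alpha=1.5 if n=="top" else 1))
out[1]=cv2.copyMakeBorder(out[1],0,100,0,0,0); cv2.imwrite("pics/ov.png",np.hstack(out))
E
```

```text
uL (array([0.5678, 0.0776]), array([203.6, 185.9]), np.float64(0.74)) None
uR (array([ 0.557 , -0.0904]), array([255.2, 190. ]), np.float64(0.72)) None
bar (array([0.4981, 0.0017]), array([226.2, 207.5]), np.float64(0.8)) None
fA (array([ 0.5941, -0.3906]), array([347.4, 180.5]), np.float64(0.76)) None
fB (array([ 0.5034, -0.3904]), array([347.3, 208. ]), np.float64(0.76)) None
fC (array([ 0.4126, -0.3844]), array([345.4, 235.9]), np.float64(0.76)) None
```

View pics/ov.png

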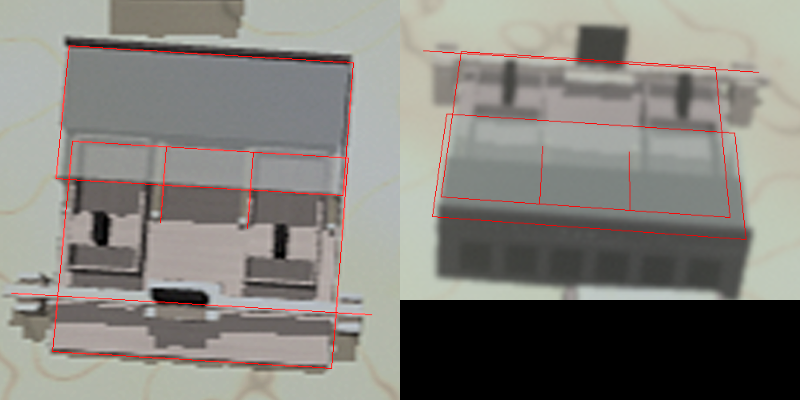

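```bash
python3 - <<'E'
from h import *
im=cv2.imread("pics/t1_raw.png")
a=cv2.convertScaleAbs(cv2.resize(im[138:234,176:284],None,fx=6.2,fy=6.2,interpolation=cv2.INTER_CUBIC),alpha=1.8)
for g in range(0,a.shape[1],50): cv2.line(a,(g,0),(g,6 if g%100 else 14),(0,0,255),1)
for g in range(0,a.shape[0],50): cv2.line(a,(0,g),(6 if g%100 else 14,g),(0,0,255),1)
cv2.imwrite("pics/case6.png",a)
E
```

```text
(no output)
```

View pics/case6.png

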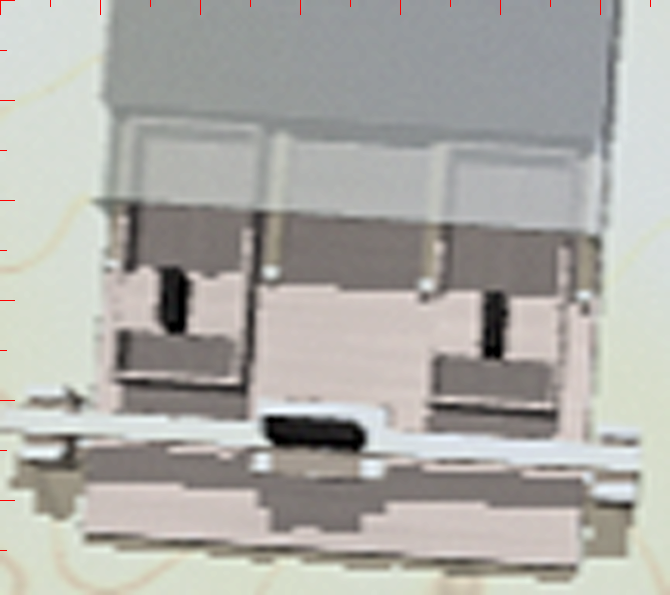

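```bash
python3 - <<'E'
from h import *
f=lambda L:(np.array(L)+.5)/6.2-.5+[176,138]
M=np.array([(48,135,76),(48,-135,76),(-125,135,15),(-125,-135,15),(18,42.5,24),(18,-42.5,24),(18,-127.5,24)])/1000
px=f([(97,202),(600,233),(84,535),(581,565),(270,275),(427,290),(585,300)])
p,e=fit("top",M,px,[.56,0,-.05]); print("case",p.round(4),e)
print(((w2p("top",T2(p,M))-px)*6.2).round(0).tolist())
im=cv2.imread("pics/t1_raw.png")
c,s=np.cos(p[2]),np.sin(p[2])
for nm,args in dict(uL=(.06,.095,.03,.012,p[2],(.566,.077)),uR=(.06,.095,.03,.012,p[2],(.557,-.09)),bar=(.057,.103,.012,.05,p[2],(.498,.002))).items():
  for thr in(40,60):
    g=grip("top",im,*args,thr=thr); d=g[0]-p[:2]; print(nm,thr,g,"case:",(c*d[0]+s*d[1]).round(4),(-s*d[0]+c*d[1]).round(4))
# tray corners rough (top rim)
t=cv2.convertScaleAbs(im[160:270,85:165],alpha=2); g=cv2.cvtColor(t,6); m=(g<190).astype(np.uint8)
n,l,st,_=cv2.connectedComponentsWithStats(m); i=1+np.argmax(st[1:,4]); cc=cv2.findContours((l==i).astype(np.uint8),0,2)[0][0][:,0]
q=cv2.boxPoints(cv2.minAreaRect(cc))+[85,160]; w=np.array([p2w("top",*k,.025)[:2] for k in q]); print(q.round(1).tolist(),w.mean(0).round(4),np.linalg.norm(np.diff(w,axis=0),axis=1).round(3),[np.degrees(np.arctan2(*(w[j+1]-w[j])[::-1])).round(1) for j in(0,1)])
E
```

```text
case [ 0.5674 -0.0085 -0.0484] 0.5077614462861908
[[-7.0, -4.0], [1.0, -3.0], [-1.0, -1.0], [1.0, 1.0], [3.0, 6.0], [2.0, 1.0], [1.0, 1.0]]
uL 40 (array([0.5678, 0.0776]), array([203.6, 185.9]), np.float64(0.74)) case: -0.0038 0.086
uL 60 (array([0.5681, 0.0777]), array([203.6, 185.8]), np.float64(0.9)) case: -0.0035 0.0861
uR 40 (array([ 0.557 , -0.0904]), array([255.2, 190. ]), np.float64(0.72)) case: -0.0064 -0.0823
uR 60 (array([ 0.5571, -0.0904]), array([255.2, 190. ]), np.float64(0.92)) case: -0.0063 -0.0823
bar 40 (array([0.4981, 0.0016]), array([226.2, 207.5]), np.float64(0.81)) case: -0.0697 0.0067
bar 60 (array([0.4979, 0.0015]), array([226.3, 207.6]), np.float64(0.93)) case: -0.0699 0.0066
[[90.6, 259.3], [95.7, 168.3], [154.8, 171.6], [149.6, 262.6]] [0.4738 0.352 ] [0.305 0.199 0.305] [np.float64(0.1), np.float64(-92.3)]
```

The refit puts the case at (0.565,-0.008) with yaw about -2.9°, and the bar grip at (0.498, 0.002). The case outline, grips and guides agree within a few mm. I'm moving to above the bar.

>>> jog_arm(deltas=[[-1,[0.03,0.05,0.02],[0,0,0.02]],[-1,[0.08,0.14,0.05],[0,0,0.04]],[-1,[0.14,0.24,0.1],[0,0,0.07]],[-1,[0.2,0.34,0.1],[0,0,0.1]],[-1,[0.26,0.45,0.1],[0,0,0.13]],[-1,[0.32,0.56,0.1],[0,0,0.16]],[-1,[0.38,0.66,0.1],[0,0,0.18]],[-1,[0.41,0.75,0.1],[0,0,0.2]],[-1,[0.41,0.75,0.1],[0,0,0.2]]])

```text
t: 0.9
tool_pos: [0.3325, -0.2994, 0.271]
tool_rot: [-2.826, -1.371, -0.001]
contact_force: [0.6, 0.7, 0.5]
opening: 0.085
grip_force: 0.0
```

>>> jog_arm(deltas=[[-1,[0.05,0.09,0],[0,0,0.02]],[-1,[0.1,0.19,0],[0,0,0.05]],[-1,[0.16,0.29,0],[0,0,0.08]],[-1,[0.22,0.39,-0.05],[0,0,0.11]],[-1,[0.27,0.49,-0.1],[0,0,0.14]],[-1,[0.33,0.59,-0.17],[0,0,0.17]],[-1,[0.38,0.69,-0.22],[0,0,0.19]],[-1,[0.416,0.758,-0.27],[0,0,0.197]],[-1,[0.416,0.758,-0.275],[0,0,0.197]],[-1,[0.416,0.758,-0.275],[0,0,0.197]]])

```text
t: 1.73
tool_pos: [0.4965, 0.006, 0.1559]
tool_rot: [-2.267, -2.164, 0.006]
contact_force: [-0.7, 0.0, -0.6]
opening: 0.0853
grip_force: 0.0
```

>>> jog_arm(deltas=[[-1,[0,0,-0.05],[0,0,0]],[-1,[0,0,-0.11],[0,0,0]],[-1,[0,0,-0.17],[0,0,0]],[-1,[0,0,-0.22],[0,0,0]],[-1,[0,0,-0.235],[0,0,0]],[-1,[0,0,-0.235],[0,0,0]],[1,[0,0,-0.235],[0,0,0]],[1,[0,0,-0.235],[0,0,0]],[1,[0,0,-0.235],[0,0,0]],[1,[0,0,-0.235],[0,0,0]],[1,[0,0,-0.235],[0,0,0]],[1,[0,0,-0.235],[0,0,0]]], squeeze=50)

```text
t: 2.73
tool_pos: [0.4984, 0.0011, 0.0679]
tool_rot: [2.278, 2.163, 0.001]
contact_force: [-1.4, -1.1, -0.7]
opening: 0.0126
grip_force: 6.7
```

>>> jog_arm(deltas=[[1,[0,0,0],[0,0,0]],[1,[0,0,0],[0,0,0]],[1,[0,0,0],[0,0,0]],[1,[0,0,0],[0,0,0]]])

```text
t: 3.07
tool_pos: [0.4986, 0.0011, 0.0679]
tool_rot: [2.278, 2.163, 0.001]
contact_force: [-1.3, 0.2, 4.2]
opening: 0.0113
grip_force: 50.3
```

>>> jog_arm(deltas=[[1,[0,0,0.02],[0,0,0]],[1,[0,0,0.06],[0,0,0]],[1,[0,0,0.11],[0,0,0]],[1,[0,0,0.16],[0,0,0]],[1,[0.02,0,0.175],[0,0,0]],[1,[0.07,-0.003,0.175],[0,0,0]],[1,[0.14,-0.007,0.175],[0,0,0]],[1,[0.22,-0.011,0.175],[0,0,0]],[1,[0.3,-0.015,0.175],[0,0,0]],[1,[0.38,-0.019,0.175],[0,0,0]],[1,[0.46,-0.023,0.175],[0,0,0]],[1,[0.5,-0.025,0.175],[0,0,0]]])

```text
t: 4.07
tool_pos: [0.7008, -0.0091, 0.1353]
tool_rot: [-2.278, -2.163, 0.0]
contact_force: [-0.7, 0.0, -1.8]
opening: 0.0116
grip_force: 49.8
```

>>> jog_arm(deltas=[[1,[0.014,-0.001,0],[0,0,0]],[1,[0.014,-0.001,-0.02],[0,0,0]],[1,[0.014,-0.001,-0.05],[0,0,0]],[1,[0.014,-0.001,-0.07],[0,0,0]],[1,[0.014,-0.001,-0.085],[0,0,0]],[1,[0.014,-0.001,-0.09],[0,0,0]],[1,[0.014,-0.001,-0.095],[0,0,0]],[1,[0.014,-0.001,-0.0975],[0,0,0]],[1,[0.014,-0.001,-0.0975],[0,0,0]],[1,[0.014,-0.001,-0.0975],[0,0,0]]])

```text
t: 4.9
tool_pos: [0.704, -0.0093, 0.0989]
tool_rot: [2.278, 2.163, 0.001]
contact_force: [-1.1, 0.3, -0.3]
opening: 0.0113
grip_force: 50.0
```

>>> jog_arm(deltas=[[1,[0,0,-0.003],[0,0,0]],[1,[0,0,-0.003],[0,0,0]],[-1,[0,0,-0.003],[0,0,0]],[-1,[0,0,-0.003],[0,0,0]],[-1,[0,0,-0.003],[0,0,0]],[-1,[0,0,-0.003],[0,0,0]],[-1,[0,0,-0.003],[0,0,0]],[-1,[0,0,-0.003],[0,0,0]],[-1,[0,0,0.03],[0,0,0]],[-1,[0,0,0.08],[0,0,0]],[-1,[0,0,0.13],[0,0,0]],[-1,[0,0,0.16],[0,0,0]]])

```text
t: 5.9
tool_pos: [0.705, -0.0093, 0.1661]
tool_rot: [2.276, 2.161, 0.004]
contact_force: [0.2, 0.4, 0.2]
opening: 0.0855
grip_force: 0.0
```

>>> jog_arm(deltas=[[-1,[-0.02,0.01,0],[0,0,-0.04]],[-1,[-0.05,0.03,0],[0,0,-0.08]],[-1,[-0.1,0.06,0],[0,0,-0.12]],[-1,[-0.15,0.09,0],[0,0,-0.16]],[-1,[-0.2,0.12,0],[0,0,-0.2]],[-1,[-0.25,0.15,0],[0,0,-0.24]],[-1,[-0.3,0.18,0],[0,0,-0.28]],[-1,[-0.34,0.217,0],[0,0,-0.32]],[-1,[-0.34,0.217,0],[0,0,-0.36]],[-1,[-0.34,0.217,0],[0,0,-0.4]],[-1,[-0.34,0.217,0],[0,0,-0.44]],[-1,[-0.34,0.217,0],[0,0,-0.48]]])

```text
t: 6.9
tool_pos: [0.5678, 0.0777, 0.1632]
tool_rot: [3.141, 0.021, 0.002]
contact_force: [-0.2, -0.3, 0.6]
opening: 0.0854
grip_force: 0.0
```

>>> jog_arm(deltas=[[-0.2,[0,0,0],[0,0,-0.02]],[-0.2,[0,0,0],[0,0,-0.02]],[-0.2,[0,0,0],[0,0,-0.02]]])

```text
t: 7.15
tool_pos: [0.5679, 0.0776, 0.1629]
tool_rot: [-3.141, 0.066, -0.001]
contact_force: [0.3, 0.9, -0.4]
opening: 0.052
grip_force: 0.0
```

```bash
python3 - <<'E'
from h import *
im=snap("top","t2",(175,115,285,235),5)
print(ctrl.get_obs()["tool_pos"],ctrl.get_obs()["opening"])
E
```

```text
[0.56790356 0.07755737 0.16276288] 0.05124280227230076
```

View pics/t2.png

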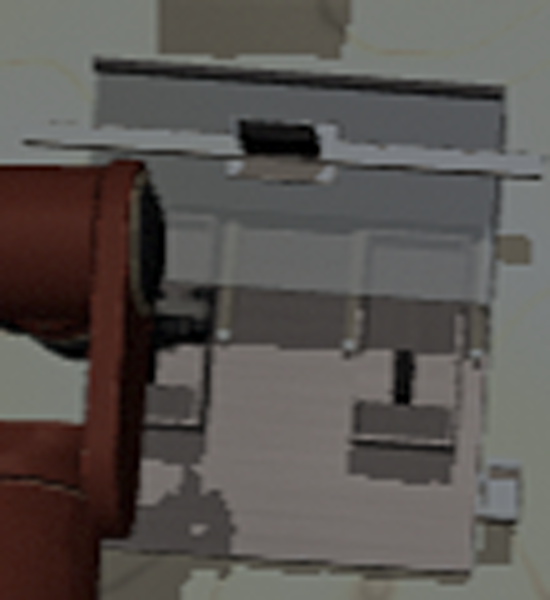

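The picture shows the bar lying flat on the glass with its grip at (280,138). The right-hand box grip is still at (402,378) in its lane. Next I grasp the left box.

>>> jog_arm(deltas=[[-0.2,[0,0,-0.06],[0,0,0]],[-0.2,[0,0,-0.13],[0,0,0]],[-0.2,[0,0,-0.19],[0,0,0]],[-0.2,[0,0,-0.23],[0,0,0]],[-0.2,[0,0,-0.237],[0,0,0]],[-0.2,[0,0,-0.237],[0,0,0]],[1,[0,0,-0.237],[0,0,0]],[1,[0,0,-0.237],[0,0,0]],[1,[0,0,-0.237],[0,0,0]],[1,[0,0,-0.237],[0,0,0]],[1,[0,0,-0.237],[0,0,0]],[1,[0,0,-0.237],[0,0,0]]], squeeze=50)

```text
t: 8.2
tool_pos: [0.569, 0.0777, 0.0694]
tool_rot: [-3.141, 0.068, -0.005]
contact_force: [-1.0, 0.7, 6.4]
opening: 0.0111
grip_force: 52.4
```

>>> jog_arm(deltas=[[1,[0,0,0],[0,0,0]],[1,[0,0,0],[0,0,0]],[1,[0,0,0],[0,0,0]]])

```text
t: 8.45
tool_pos: [0.5691, 0.0776, 0.0694]
tool_rot: [-3.141, 0.068, -0.005]
contact_force: [0.1, 0.5, 6.2]
opening: 0.0115
grip_force: 52.4
```

>>> jog_arm(deltas=[[1,[0,0,0.005],[0,0,0]],[1,[-0.02,0.001,0.005],[0,0,0]],[1,[-0.06,0.003,0.005],[0,0,0]],[1,[-0.11,0.006,0.005],[0,0,0]],[1,[-0.16,0.008,0.005],[0,0,0]],[1,[-0.2,0.01,0.005],[0,0,0]],[1,[-0.2,0.01,0.02],[0,0,0]],[1,[-0.2,0.01,0.06],[0,0,0]],[1,[-0.2,0.01,0.11],[0,0,0]],[1,[-0.2,0.01,0.14],[0,0,0]],[1,[-0.2,0.01,0.155],[0,0,0]],[1,[-0.2,0.01,0.155],[0,0,0]]])

```text
t: 9.45
tool_pos: [0.489, 0.0816, 0.1312]
tool_rot: [-3.141, 0.069, -0.005]
contact_force: [0.7, 0.3, -1.8]
opening: 0.011
grip_force: 51.2
```

>>> jog_arm(deltas=[[1,[-0.01,0.03,0],[0,0,0]],[1,[-0.02,0.1,0],[0,0,0]],[1,[-0.03,0.18,0],[0,0,0]],[1,[-0.04,0.26,0],[0,0,0]],[1,[-0.05,0.34,0],[0,0,0]],[1,[-0.06,0.42,0],[0,0,0]],[1,[-0.07,0.5,0],[0,0,0]],[1,[-0.08,0.58,0],[0,0,0]],[1,[-0.09,0.66,0],[0,0,0]],[1,[-0.1,0.72,0],[0,0,0]],[1,[-0.11,0.76,0],[0,0,0]],[1,[-0.112,0.775,0],[0,0,0]]])

```text
t: 10.45
tool_pos: [0.4408, 0.3937, 0.1275]
tool_rot: [3.14, -0.064, -0.005]
contact_force: [0.5, -0.1, -2.5]
opening: 0.0109
grip_force: 51.2
```

```bash
python3 - <<'E'
from h import *
o=ctrl.get_obs(); print(o["tool_pos"],o["tool_rot"],o["opening"],o["q"].round(2))
snap("top","t3",(75,110,275,275),3.6)
E
```

```text
[0.44078779 0.39365513 0.12749713] [ 3.13989529 -0.06435578 -0.00487813] 0.01090914087529576 [0.6  0.06 1.78 0.   1.3  2.21]
```

View pics/t3.png

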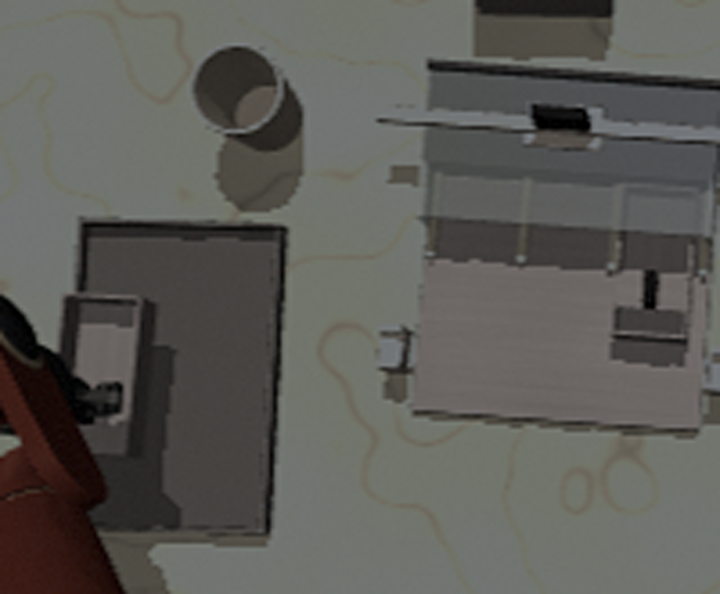

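The box is held above the tray with its top at roughly (62–150, 295–455). The tray rim corners are at (80,222), (285,228) and (268,533).

```bash
python3 - <<'E'
from h import *
f=lambda L:(np.array(L)+.5)/3.6-.5+[75,110]
p,e=fit("top",np.array([(.145,.095,.025),(.145,-.095,.025),(-.145,-.095,.025)]),f([(80,221),(287,227),(269,532)]),[.47,.35,0]); print(p.round(4),e)
o=ctrl.get_obs()["tool_pos"]
c,s=np.cos(p[2]),np.sin(p[2]); b=o[:2]+.03*np.array([1,-.045])-p[:2]; print("box in tray",c*b[0]+s*b[1],-s*b[0]+c*b[1])
E
```

```text
[ 0.4765  0.3507 -0.0047] 0.618819122531295
box in tray -0.005519269560174684 0.04135302373565933
```

>>> jog_arm(deltas=[[1,[0,0,-0.03],[0,0,0]],[1,[0,0,-0.08],[0,0,0]],[1,[0,0,-0.12],[0,0,0]],[1,[0,0,-0.15],[0,0,0]],[1,[0,0,-0.165],[0,0,0]],[1,[0,0,-0.17],[0,0,0]],[1,[0,0,-0.172],[0,0,0]],[1,[0,0,-0.172],[0,0,0]]])

```text
t: 11.17
tool_pos: [0.4437, 0.3917, 0.0613]
tool_rot: [-3.14, 0.069, -0.002]
contact_force: [0.5, 0.7, -1.6]
opening: 0.0113
grip_force: 51.2
```

>>> jog_arm(deltas=[[1,[0,0,-0.005],[0,0,0]],[1,[0,0,-0.005],[0,0,0]],[-0.2,[0,0,-0.005],[0,0,0]],[-0.2,[0,0,-0.005],[0,0,0]],[-0.2,[0,0,-0.005],[0,0,0]],[-0.2,[0,0,-0.005],[0,0,0]],[-0.2,[0,0,0.03],[0,0,0]],[-0.2,[0,0,0.08],[0,0,0]],[-0.2,[0,0,0.14],[0,0,0]],[-0.2,[0,0,0.2],[0,0,0]],[-0.2,[0,0,0.24],[0,0,0]],[-0.2,[0,0,0.25],[0,0,0]]])

```text
t: 12.17
tool_pos: [0.445, 0.393, 0.1663]
tool_rot: [-3.136, 0.069, -0.01]
contact_force: [-0.2, -0.4, 0.1]
opening: 0.0513
grip_force: 0.0
```

>>> jog_arm(deltas=[[-0.2,[0.01,-0.04,0],[0,0,0]],[-0.2,[0.02,-0.12,0],[0,0,0]],[-0.2,[0.05,-0.21,0],[0,0,0]],[-0.2,[0.07,-0.3,0],[0,0,0]],[-0.2,[0.09,-0.39,0],[0,0,0]],[-0.2,[0.11,-0.48,0],[0,0,0]],[-0.2,[0.13,-0.57,0],[0,0,0]],[-0.2,[0.15,-0.66,0],[0,0,0]],[-0.2,[0.17,-0.75,0],[0,0,0]],[-0.2,[0.19,-0.83,0],[0,0,0]],[-0.2,[0.21,-0.9,0],[0,0,0]],[-0.2,[0.22,-0.95,0],[0,0,0]]])

```text
t: 13.17
tool_pos: [0.5311, 0.0091, 0.1605]
tool_rot: [3.14, -0.072, -0.0]
contact_force: [-0.4, 0.5, 0.2]
opening: 0.051
grip_force: 0.0
```

>>> jog_arm(deltas=[[-0.2,[0.015,-0.06,0],[0,0,0]],[-0.2,[0.03,-0.13,0],[0,0,0]],[-0.2,[0.045,-0.19,0],[0,0,0]],[-0.2,[0.06,-0.24,0],[0,0,0]],[-0.2,[0.063,-0.255,0],[0,0,0]],[-0.2,[0.063,-0.255,0],[0,0,0]],[-0.2,[0.063,-0.255,0],[0,0,0]]])

```text
t: 13.75
tool_pos: [0.5558, -0.09, 0.1603]
tool_rot: [-3.14, 0.07, 0.002]
contact_force: [0.0, 0.4, 0.5]
opening: 0.0513
grip_force: 0.0
```

```bash
python3 - <<'E'
from h import *
o=ctrl.get_obs(); print(o["tool_pos"],o["tool_rot"],o["opening"],o["q"].round(2))
im=ctrl.get_image("top")[:,:,::-1].copy(); cv2.imwrite("pics/t4_raw.png",im)
print(grip("top",im,.05,.085,.03,.012,-.045,(.4437,.3917),thr=60))
b=np.array([.4437,.3917])
E
```

```text
[ 0.55576379 -0.09003014  0.16028809] [-3.13999845e+00  6.95325296e-02  1.56529967e-03] 0.05134970181785609 [-0.29 -0.04  1.83  0.    1.36  1.32]
(array([0.4484, 0.3952]), array([104.7, 221.3]), np.float64(1.21))
```

>>> jog_arm(deltas=[[-0.2,[0.003,0,-0.05],[0,0,0]],[-0.2,[0.003,0,-0.12],[0,0,0]],[-0.2,[0.003,0,-0.18],[0,0,0]],[-0.2,[0.003,0,-0.22],[0,0,0]],[-0.2,[0.003,0,-0.229],[0,0,0]],[-0.2,[0.003,0,-0.229],[0,0,0]],[1,[0.003,0,-0.229],[0,0,0]],[1,[0.003,0,-0.229],[0,0,0]],[1,[0.003,0,-0.229],[0,0,0]],[1,[0.003,0,-0.229],[0,0,0]],[1,[0.003,0,-0.229],[0,0,0]],[1,[0.003,0,-0.229],[0,0,0]]])

```text
t: 14.8
tool_pos: [0.5585, -0.0906, 0.071]
tool_rot: [3.141, -0.069, 0.004]
contact_force: [-0.5, 1.6, 5.4]
opening: 0.0108
grip_force: 51.4
```

>>> jog_arm(deltas=[[1,[0,0,0],[0,0,0]],[1,[0,0,0],[0,0,0]],[1,[0,0,0],[0,0,0]]])

```text
t: 15.05
tool_pos: [0.5586, -0.0906, 0.071]
tool_rot: [3.141, -0.069, 0.004]
contact_force: [-1.1, 2.1, 5.1]
opening: 0.011
grip_force: 51.5
```

>>> jog_arm(deltas=[[1,[0,0,0.005],[0,0,0]],[1,[-0.02,0.001,0.005],[0,0,0]],[1,[-0.06,0.003,0.005],[0,0,0]],[1,[-0.11,0.006,0.005],[0,0,0]],[1,[-0.16,0.008,0.005],[0,0,0]],[1,[-0.2,0.01,0.005],[0,0,0]],[1,[-0.2,0.01,0.02],[0,0,0]],[1,[-0.2,0.01,0.07],[0,0,0]],[1,[-0.2,0.01,0.13],[0,0,0]],[1,[-0.2,0.01,0.18],[0,0,0]],[1,[-0.2,0.01,0.19],[0,0,0]],[1,[-0.2,0.01,0.19],[0,0,0]]])

```text
t: 16.05
tool_pos: [0.4786, -0.0868, 0.1468]
tool_rot: [3.14, -0.069, 0.005]
contact_force: [-0.1, 0.4, -2.9]
opening: 0.0111
grip_force: 50.4
```

>>> jog_arm(deltas=[[1,[0,0.03,0],[0,0,0]],[1,[-0.01,0.1,0],[0,0,0]],[1,[-0.02,0.18,0],[0,0,0]],[1,[-0.03,0.26,0],[0,0,0]],[1,[-0.04,0.34,0],[0,0,0]],[1,[-0.05,0.42,0],[0,0,0]],[1,[-0.06,0.5,0],[0,0,0]],[1,[-0.07,0.58,0],[0,0,0]],[1,[-0.08,0.66,0],[0,0,0]],[1,[-0.09,0.74,0],[0,0,0]],[1,[-0.093,0.82,0],[0,0,0]],[1,[-0.093,0.88,0],[0,0,0]]])

```text
t: 17.05
tool_pos: [0.4376, 0.268, 0.1424]
tool_rot: [3.14, -0.066, -0.007]
contact_force: [1.0, 0.0, -1.9]
opening: 0.0106
grip_force: 50.3
```

>>> jog_arm(deltas=[[1,[0,0.05,0],[0,0,0]],[1,[0,0.09,0],[0,0,0]],[1,[0,0.112,0],[0,0,0]],[1,[0,0.112,0],[0,0,0]],[1,[0,0.112,0],[0,0,0]]])

```text
t: 17.47
tool_pos: [0.4392, 0.3101, 0.1435]
tool_rot: [3.139, -0.067, -0.004]
contact_force: [0.2, 0.5, -2.6]
opening: 0.0114
grip_force: 50.3
```

>>> jog_arm(deltas=[[1,[0,0,-0.04],[0,0,0]],[1,[0,0,-0.1],[0,0,0]],[1,[0,0,-0.15],[0,0,0]],[1,[0,0,-0.19],[0,0,0]],[1,[0,0,-0.205],[0,0,0]],[1,[0,0,-0.21],[0,0,0]],[1,[0,0,-0.21],[0,0,0]],[1,[0,0,-0.21],[0,0,0]]])

```text
t: 18.13
tool_pos: [0.4406, 0.3099, 0.0614]
tool_rot: [-3.14, 0.07, -0.001]
contact_force: [-0.9, 0.2, -2.3]
opening: 0.011
grip_force: 50.6
```

>>> jog_arm(deltas=[[1,[0,0,-0.004],[0,0,0]],[-0.2,[0,0,-0.004],[0,0,0]],[-0.2,[0,0,-0.004],[0,0,0]],[-0.2,[0,0,-0.004],[0,0,0]],[-0.2,[0,0,-0.004],[0,0,0]],[-0.2,[0,0,0.04],[0,0,0]],[-0.2,[0,0,0.1],[0,0,0]],[-0.2,[0,0,0.16],[0,0,0]],[-0.2,[0,0,0.22],[0,0,0]],[-0.2,[0,-0.03,0.28],[0,0,0]],[-0.2,[0,-0.1,0.3],[0,0,0]],[-0.2,[0,-0.2,0.3],[0,0,0]]])

```text
t: 19.13
tool_pos: [0.442, 0.2318, 0.1851]
tool_rot: [-3.138, 0.063, -0.01]
contact_force: [1.1, -0.7, 1.4]
opening: 0.0515
grip_force: 0.0
```

```bash
cat >> h.py <<'E'
CASE=[.5645,-.0075,-.053]
def lids(im):
    S=4; a=cv2.resize(im,None,fx=S,fy=S,interpolation=cv2.INTER_CUBIC)
    m=(a.min(2)>95).astype(np.uint8); k=np.zeros_like(m); k[S*150:S*268,S*290:S*385]=1
    n,l,st,_=cv2.connectedComponentsWithStats(cv2.morphologyEx(m*k,2,np.ones((5,5))))
    for i in range(1,n):
        if not 8000<st[i,4]<20000: continue
        c=cv2.findContours((l==i).astype(np.uint8),0,2)[0][0][:,0]; q=cv2.boxPoints(cv2.minAreaRect(c))
        w=np.array([p2w("top",(u+.5)/S-.5,(v+.5)/S-.5,.057)[:2] for u,v in q]); L=np.linalg.norm(np.diff(w,axis=0),axis=1)
        d=w[1]-w[0] if L[0]>L[1] else w[2]-w[1]; d=d*np.sign(d[1])/np.linalg.norm(d)
        yaw=np.arctan2(d[1],d[0]); g=w.mean(0)-.03*d
        print("lid",w.mean(0).round(4),L.round(3)[:2],"yaw",np.degrees(yaw).round(1),"grip",g.round(4),grip("top",im,.057,.092,.03,.012,yaw,g,thr=50))
E
python3 - <<'E'
from h import *
o=ctrl.get_obs(); print(o["tool_pos"],o["tool_rot"],o["opening"])
im=snap("top","t5",(80,120,380,270),2.6); lids(im)
E
```

```text
[0.44196911 0.23175043 0.18512571] [-3.13790156  0.06270441 -0.01029902] 0.0514773571878031
lid [ 0.5916 -0.3607] [0.139 0.069] yaw 95.8 grip [ 0.5946 -0.3905] (array([ 0.5941, -0.3905]), array([347.4, 180.5]), np.float64(0.84))
lid [ 0.501 -0.361] [0.14  0.069] yaw 95.3 grip [ 0.5038 -0.3909] (array([ 0.5034, -0.3905]), array([347.3, 208. ]), np.float64(0.84))
lid [ 0.4097 -0.3553] [0.14  0.069] yaw 96.8 grip [ 0.4132 -0.385 ] (array([ 0.4125, -0.3844]), array([345.4, 235.9]), np.float64(0.84))
```

View pics/t5.png

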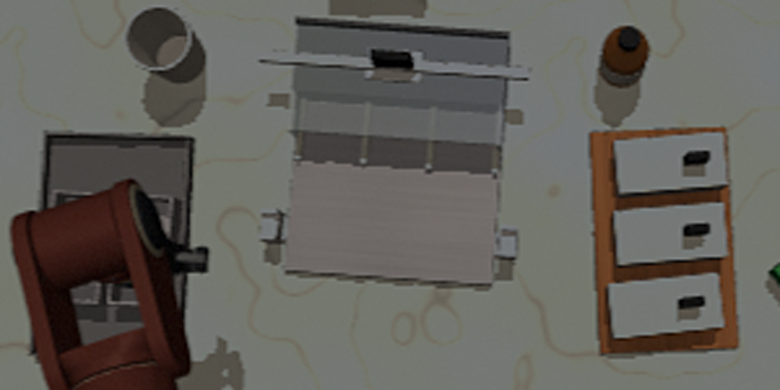

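The picture shows both empty boxes in the tray and the lanes empty. The lidded boxes are unchanged, with grips at crop (696,157), (696,230) and (691,302). I'm going for the nearest one.

>>> jog_arm(deltas=[[-0.2,[0,-0.04,0],[0,0,0.02]],[-0.2,[-0.01,-0.1,0],[0,0,0.045]],[-0.2,[-0.01,-0.16,0],[0,0,0.07]],[-0.2,[-0.02,-0.23,0],[0,0,0.1]],[-0.2,[-0.02,-0.3,0],[0,0,0.125]],[-0.2,[-0.02,-0.37,0],[0,0,0.15]],[-0.2,[-0.03,-0.44,0],[0,0,0.175]],[-0.2,[-0.03,-0.52,0],[0,0,0.2]],[-0.2,[-0.03,-0.6,0],[0,0,0.22]],[-0.2,[-0.04,-0.67,0],[0,0,0.24]],[-0.2,[-0.04,-0.73,0],[0,0,0.26]],[-0.2,[-0.04,-0.77,0],[0,0,0.28]]])

```text
t: 20.18
tool_pos: [0.4239, -0.0797, 0.1811]
tool_rot: [2.87, 1.276, 0.0]
contact_force: [0.3, -0.4, 0.5]
opening: 0.0511
grip_force: 0.0
```

>>> jog_arm(deltas=[[-0.2,[0,-0.06,0],[0,0,0.025]],[-0.2,[0,-0.13,0],[0,0,0.05]],[-0.2,[-0.01,-0.2,0],[0,0,0.075]],[-0.2,[-0.01,-0.28,0],[0,0,0.1]],[-0.2,[-0.02,-0.36,0],[0,0,0.125]],[-0.2,[-0.02,-0.44,0],[0,0,0.15]],[-0.2,[-0.02,-0.52,0],[0,0,0.175]],[-0.2,[-0.03,-0.6,0],[0,0,0.2]],[-0.2,[-0.03,-0.67,0],[0,0,0.225]],[-0.2,[-0.033,-0.73,0],[0,0,0.25]],[-0.2,[-0.033,-0.76,0],[0,0,0.272]],[-0.2,[-0.033,-0.76,0],[0,0,0.272]]])

```text
t: 21.18
tool_pos: [0.4105, -0.3839, 0.1809]
tool_rot: [2.086, 2.349, -0.001]
contact_force: [0.0, -0.1, -0.0]
opening: 0.0508
grip_force: 0.0
```

>>> jog_arm(deltas=[[-0.2,[0,0,0],[0,0,0]],[-0.2,[0,0,0],[0,0,0]]])

```text
t: 21.35
tool_pos: [0.4109, -0.3808, 0.1808]
tool_rot: [-2.085, -2.349, -0.001]
contact_force: [-0.2, 0.5, 0.4]
opening: 0.0513
grip_force: 0.0
```

>>> jog_arm(deltas=[[-0.2,[0.0045,-0.0095,-0.05],[0,0,0]],[-0.2,[0.0045,-0.0095,-0.12],[0,0,0]],[-0.2,[0.0045,-0.0095,-0.19],[0,0,0]],[-0.2,[0.0045,-0.0095,-0.25],[0,0,0]],[-0.2,[0.0045,-0.0095,-0.28],[0,0,0]],[-0.2,[0.0045,-0.0095,-0.287],[0,0,0]],[-0.2,[0.0045,-0.0095,-0.287],[0,0,0]],[1,[0.0045,-0.0095,-0.287],[0,0,0]],[1,[0.0045,-0.0095,-0.287],[0,0,0]],[1,[0.0045,-0.0095,-0.287],[0,0,0]],[1,[0.0045,-0.0095,-0.287],[0,0,0]],[1,[0.0045,-0.0095,-0.287],[0,0,0]]], squeeze=60)

```text
t: 22.35
tool_pos: [0.4133, -0.3864, 0.0679]
tool_rot: [2.083, 2.348, -0.001]
contact_force: [-0.7, 0.1, 5.4]
opening: 0.011
grip_force: 61.4
```

>>> jog_arm(deltas=[[1,[0,0,0],[0,0,0]],[1,[0,0,0],[0,0,0]],[1,[0,0,0],[0,0,0]],[1,[0,0,0],[0,0,0]]])

```text
t: 22.68
tool_pos: [0.4133, -0.3864, 0.0679]
tool_rot: [2.084, 2.348, -0.001]
contact_force: [-2.4, 0.5, 6.2]
opening: 0.011
grip_force: 61.6
```

>>> jog_arm(deltas=[[1,[0,0,0.02],[0,0,0]],[1,[0,0,0.06],[0,0,0]],[1,[0,0,0.12],[0,0,0]],[1,[0,0,0.18],[0,0,0]],[1,[0,0.02,0.23],[0,0,-0.02]],[1,[0,0.05,0.25],[0,0,-0.05]],[1,[0.01,0.1,0.25],[0,0,-0.08]],[1,[0.02,0.16,0.25],[0,0,-0.11]],[1,[0.03,0.22,0.25],[0,0,-0.14]],[1,[0.04,0.28,0.25],[0,0,-0.17]],[1,[0.05,0.34,0.25],[0,0,-0.2]],[1,[0.06,0.4,0.25],[0,0,-0.23]]])

```text
t: 23.68
tool_pos: [0.4361, -0.2237, 0.1653]
tool_rot: [-2.783, -1.454, 0.001]
contact_force: [0.2, -0.2, -3.8]
opening: 0.0107
grip_force: 60.2
```

>>> jog_arm(deltas=[[1,[0.01,0.06,0],[0,0,-0.03]],[1,[0.02,0.13,0],[0,0,-0.06]],[1,[0.03,0.2,0],[0,0,-0.09]],[1,[0.04,0.28,0],[0,0,-0.12]],[1,[0.05,0.36,0],[0,0,-0.15]],[1,[0.06,0.44,0],[0,0,-0.18]],[1,[0.07,0.52,0],[0,0,-0.21]],[1,[0.08,0.6,0],[0,0,-0.24]],[1,[0.09,0.67,0],[0,0,-0.27]],[1,[0.1,0.73,0],[0,0,-0.3]],[1,[0.105,0.77,0],[0,0,-0.315]],[1,[0.105,0.77,0],[0,0,-0.324]]])

```text
t: 24.68
tool_pos: [0.4778, 0.0856, 0.1653]
tool_rot: [-3.139, 0.076, 0.004]
contact_force: [-0.3, -0.3, -3.3]
opening: 0.011
grip_force: 60.2
```

>>> jog_arm(deltas=[[1,[0,0,-0.02],[0,0,0]],[1,[0,0,-0.06],[0,0,0]],[1,[0,0,-0.1],[0,0,0]],[1,[0,0,-0.12],[0,0,0]],[1,[0,0,-0.12],[0,0,0]],[1,[0,0,-0.12],[0,0,0]]])

```text
t: 25.18
tool_pos: [0.478, 0.0822, 0.1174]
tool_rot: [3.141, -0.079, -0.003]
contact_force: [-0.6, -0.2, -3.5]
opening: 0.0109
grip_force: 60.1
```

```bash
python3 - <<'E'
from h import *
o=ctrl.get_obs(); print(o["tool_pos"],o["tool_rot"],o["opening"],o["contact_force"],o["wrist_torque"])
snap("top","t6",(175,115,285,235),5)
E
```

```text
[0.47801537 0.08223083 0.11737872] [ 3.14053059 -0.0791961  -0.00342379] 0.01090832333097559 [-0.61950931 -0.2098319  -3.45895169] [-0.06080766  0.09829131  0.05881418]
```

View pics/t6.png

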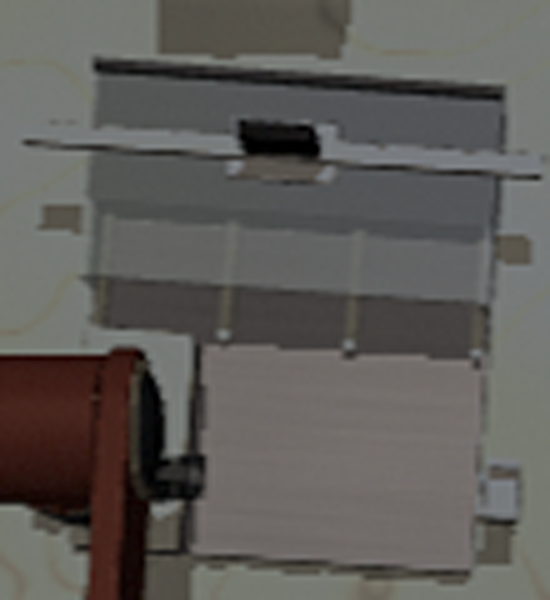

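```bash
python3 - <<'E'
from h import *
W=[]
for u,v in((101,325),(224,335),(349,346),(475,356)):
    w=p2w("top",(u+.5)/5-.5+175,(v+.5)/5-.5+115,.027); W.append(w)
W=np.array(W); print(W.round(4)[:,:2], "slope",np.polyfit(W[:,1],W[:,0],1))
mid=W[1:3].mean(0)[:2]; all4=W.mean(0)[:2]
for yaw in(-.048,-.053,-.058):
    print(yaw,(all4-np.array([np.cos(yaw),np.sin(yaw)])*.020).round(4))
# held box corner check
o=ctrl.get_obs()["tool_pos"]; ps=-.0503; R=np.array([[np.cos(ps),-np.sin(ps)],[np.sin(ps),np.cos(ps)]])
z=.1174-.0679+.057
for c in((.1018,-.035),(-.0382,-.035)): print("corner px pred",((w2p("top",[*(o[:2]+R@c),z])+.5-[175,115])*5).round(0))
E
```

```text
[[ 0.5968  0.1162]
 [ 0.5913  0.0335]
 [ 0.5853 -0.0506]
 [ 0.5798 -0.1353]] slope [0.06786511 0.58892148]
-0.048 [ 0.5683 -0.0081]
-0.053 [ 0.5683 -0.008 ]
-0.058 [ 0.5683 -0.0079]
corner px pred [[194. 334.]]
corner px pred [[177. 552.]]
```

>>> jog_arm(deltas=[[1,[0,0,-0.04],[0,0,0]],[1,[0,0,-0.08],[0,0,0]],[1,[0,0,-0.105],[0,0,0]],[1,[0,0,-0.113],[0,0,0]],[1,[0,0,-0.113],[0,0,0]],[1,[0.02,-0.001,-0.113],[0,0,0]],[1,[0.045,-0.0025,-0.113],[0,0,0]],[1,[0.07,-0.0035,-0.113],[0,0,0]],[1,[0.095,-0.005,-0.113],[0,0,0]],[1,[0.12,-0.006,-0.113],[0,0,0]],[1,[0.12,-0.006,-0.113],[0,0,0]]])

```text
t: 26.15
tool_pos: [0.5296, 0.0799, 0.074]
tool_rot: [-3.141, 0.079, -0.004]
contact_force: [-1.0, -0.6, -3.2]
opening: 0.011
grip_force: 60.2
```

>>> jog_arm(deltas=[[1,[0.02,-0.001,0],[0,0,0]],[1,[0.04,-0.002,-0.003],[0,0,0]],[1,[0.06,-0.003,-0.006],[0,0,0]],[1,[0.075,-0.004,-0.006],[0,0,0]],[1,[0.083,-0.004,-0.006],[0,0,0]],[1,[0.083,-0.004,-0.006],[0,0,0]],[1,[0.083,-0.004,-0.006],[0,0,0]]])

```text
t: 26.73
tool_pos: [0.561, 0.0785, 0.0711]
tool_rot: [3.141, -0.078, 0.003]
contact_force: [1.6, -0.1, -1.3]
opening: 0.0107
grip_force: 60.5
```

Now I creep forward to the stop.

>>> jog_arm(deltas=[[1,[0.003,0,0],[0,0,0]],[1,[0.006,0,0],[0,0,0]],[1,[0.009,0,0],[0,0,0]],[1,[0.012,-0.001,0],[0,0,0]],[1,[0.012,-0.001,0],[0,0,0]],[1,[0.012,-0.001,0],[0,0,0]]])

```text
t: 27.23
tool_pos: [0.5648, 0.0783, 0.071]
tool_rot: [-3.14, 0.079, 0.0]
contact_force: [-3.3, 0.5, 3.9]
opening: 0.0108
grip_force: 61.2
```

>>> jog_arm(deltas=[[1,[0.003,0,0],[0,0,0]],[1,[0.005,0,0],[0,0,0]],[1,[0.005,0,0],[0,0,0]],[1,[0.005,0,0],[0,0,0]]])

```text
t: 27.57
tool_pos: [0.5668, 0.0782, 0.0709]
tool_rot: [3.141, -0.079, -0.0]
contact_force: [-4.8, -0.0, 4.2]
opening: 0.0107
grip_force: 61.4
```

>>> jog_arm(deltas=[[1,[0.003,0,0],[0,0,0]],[1,[0.005,0,0],[0,0,0]],[1,[0.005,0,0],[0,0,0]],[1,[0.005,0,0],[0,0,0]]])

```text
t: 27.9
tool_pos: [0.5678, 0.0782, 0.0709]
tool_rot: [3.14, -0.079, -0.004]
contact_force: [-9.0, 0.1, 8.2]
opening: 0.0108
grip_force: 62.0
```

>>> jog_arm(deltas=[[1,[0.003,0,0],[0,0,0]],[1,[0.005,0,0],[0,0,0]],[1,[0.005,0,0],[0,0,0]],[1,[0.005,0,0],[0,0,0]]])

```text
t: 28.23
tool_pos: [0.5678, 0.0783, 0.0708]
tool_rot: [3.14, -0.078, -0.013]
contact_force: [-17.6, 0.6, 15.1]
opening: 0.0107
grip_force: 62.9
```

>>> jog_arm(deltas=[[1,[-0.006,0,0],[0,0,0]],[1,[-0.008,0,0],[0,0,0]],[-0.2,[-0.008,0,0],[0,0,0]],[-0.2,[-0.008,0,0],[0,0,0]],[-0.2,[-0.008,0,0],[0,0,0]],[-0.2,[-0.008,0,0],[0,0,0]],[-0.2,[-0.008,0,0.04],[0,0,0]],[-0.2,[-0.008,0,0.1],[0,0,0]],[-0.2,[-0.008,0,0.17],[0,0,0]],[-0.2,[-0.008,0,0.23],[0,0,0]],[-0.2,[-0.008,0,0.26],[0,0,0]],[-0.2,[-0.008,0,0.26],[0,0,0]]])

```text
t: 29.23
tool_pos: [0.57, 0.0782, 0.1787]
tool_rot: [-3.14, 0.079, -0.011]
contact_force: [1.5, -0.1, -0.4]
opening: 0.0513
grip_force: 0.0
```

>>> jog_arm(deltas=[[-0.2,[-0.01,-0.04,0],[0,0,0.025]],[-0.2,[-0.02,-0.09,0],[0,0,0.05]],[-0.2,[-0.03,-0.15,0],[0,0,0.075]],[-0.2,[-0.04,-0.21,0],[0,0,0.1]],[-0.2,[-0.05,-0.27,0],[0,0,0.125]],[-0.2,[-0.06,-0.33,0],[0,0,0.15]],[-0.2,[-0.07,-0.39,0],[0,0,0.175]],[-0.2,[-0.08,-0.44,0],[0,0,0.2]],[-0.2,[-0.08,-0.48,0],[0,0,0.225]],[-0.2,[-0.08,-0.5,0],[0,0,0.25]],[-0.2,[-0.08,-0.5,0],[0,0,0.27]]])

```text
t: 30.15
tool_pos: [0.5345, -0.1233, 0.1722]
tool_rot: [-2.892, -1.222, 0.004]
contact_force: [0.3, -0.1, -0.1]
opening: 0.0512
grip_force: 0.0
```

```bash
python3 - <<'E'
from h import *
o=ctrl.get_obs(); print(o["tool_pos"],o["tool_rot"],o["opening"])
im=snap("top","t7",(180,120,380,270),3.6); lids(im)
print("in lane2",grip("top",im,.06,.095,.03,.012,-.05,(.5696,.0782),thr=50))
E
```

```text
[ 0.53451834 -0.12332835  0.17223964] [-2.89241627 -1.2218748   0.00389013] 0.05117694029933167
lid [ 0.5916 -0.361 ] [0.14  0.069] yaw 95.8 grip [ 0.5947 -0.3908] (array([ 0.5941, -0.3905]), array([347.4, 180.5]), np.float64(0.83))
lid [ 0.5011 -0.361 ] [0.14  0.069] yaw 95.5 grip [ 0.5039 -0.3908] (array([ 0.5034, -0.3905]), array([347.3, 208. ]), np.float64(0.82))
in lane2 (array([0.5707, 0.0775]), array([203.7, 185. ]), np.float64(0.74))
```

>>> jog_arm(deltas=[[-0.2,[-0.01,-0.06,0],[0,0,0.025]],[-0.2,[-0.02,-0.13,0],[0,0,0.05]],[-0.2,[-0.03,-0.21,0],[0,0,0.075]],[-0.2,[-0.04,-0.29,0],[0,0,0.1]],[-0.2,[-0.05,-0.37,0],[0,0,0.13]],[-0.2,[-0.06,-0.45,0],[0,0,0.16]],[-0.2,[-0.07,-0.53,0],[0,0,0.19]],[-0.2,[-0.077,-0.6,0],[0,0,0.22]],[-0.2,[-0.077,-0.65,0],[0,0,0.25]],[-0.2,[-0.077,-0.668,0],[0,0,0.277]],[-0.2,[-0.077,-0.668,0],[0,0,0.277]],[-0.2,[-0.077,-0.668,0],[0,0,0.277]]])

```text
t: 31.2
tool_pos: [0.5043, -0.3885, 0.1728]
tool_rot: [-2.113, -2.321, -0.001]
contact_force: [-0.2, -0.6, 0.1]
opening: 0.0512
grip_force: 0.0
```

>>> jog_arm(deltas=[[-0.2,[0,0,0],[0,0,0]],[-0.2,[0,0,0],[0,0,0]]])

```text
t: 31.37
tool_pos: [0.5049, -0.3879, 0.174]
tool_rot: [-2.11, -2.326, -0.0]
contact_force: [0.1, 1.0, 0.3]
opening: 0.0512
grip_force: 0.0
```

>>> jog_arm(deltas=[[-0.2,[-0.003,-0.007,-0.05],[0,0,0]],[-0.2,[-0.003,-0.007,-0.12],[0,0,0]],[-0.2,[-0.003,-0.007,-0.19],[0,0,0]],[-0.2,[-0.003,-0.007,-0.25],[0,0,0]],[-0.2,[-0.003,-0.007,-0.269],[0,0,0]],[-0.2,[-0.003,-0.007,-0.269],[0,0,0]],[-0.2,[-0.003,-0.007,-0.269],[0,0,0]],[1,[-0.003,-0.007,-0.269],[0,0,0]],[1,[-0.003,-0.007,-0.269],[0,0,0]],[1,[-0.003,-0.007,-0.269],[0,0,0]],[1,[-0.003,-0.007,-0.269],[0,0,0]],[1,[-0.003,-0.007,-0.269],[0,0,0]]])

```text
t: 32.37
tool_pos: [0.5042, -0.3927, 0.0689]
tool_rot: [2.109, 2.325, -0.001]
contact_force: [-2.3, 0.3, 5.0]
opening: 0.0108
grip_force: 60.9
```

>>> jog_arm(deltas=[[1,[0,0,0],[0,0,0]],[1,[0,0,0],[0,0,0]],[1,[0,0,0],[0,0,0]],[1,[0,0,0],[0,0,0]]])

```text
t: 32.7
tool_pos: [0.5042, -0.3927, 0.0689]
tool_rot: [2.109, 2.325, -0.0]
contact_force: [-2.4, 0.9, 5.4]
opening: 0.011
grip_force: 61.0
```

>>> jog_arm(deltas=[[1,[0,0,0.02],[0,0,0]],[1,[0,0,0.06],[0,0,0]],[1,[0,0,0.12],[0,0,0]],[1,[0,0,0.18],[0,0,0]],[1,[0,0.02,0.23],[0,0,-0.02]],[1,[-0.01,0.05,0.25],[0,0,-0.05]],[1,[-0.02,0.1,0.25],[0,0,-0.08]],[1,[-0.03,0.16,0.25],[0,0,-0.11]],[1,[-0.04,0.22,0.25],[0,0,-0.14]],[1,[-0.05,0.28,0.25],[0,0,-0.17]],[1,[-0.06,0.34,0.25],[0,0,-0.2]],[1,[-0.073,0.4,0.25],[0,0,-0.23]]])

```text
t: 33.7
tool_pos: [0.4735, -0.2302, 0.1662]
tool_rot: [-2.799, -1.424, 0.001]
contact_force: [-0.0, -0.5, -2.9]
opening: 0.0102
grip_force: 59.9
```

>>> jog_arm(deltas=[[1,[0,0.06,0],[0,0,-0.03]],[1,[0,0.13,0],[0,0,-0.06]],[1,[0,0.2,0],[0,0,-0.09]],[1,[0,0.27,0],[0,0,-0.12]],[1,[0,0.34,0],[0,0,-0.15]],[1,[0,0.41,0],[0,0,-0.18]],[1,[0,0.47,0],[0,0,-0.21]],[1,[0,0.52,0],[0,0,-0.24]],[1,[0,0.56,0],[0,0,-0.27]],[1,[0,0.575,0],[0,0,-0.3]],[1,[0,0.575,0],[0,0,-0.317]],[1,[0,0.575,0],[0,0,-0.317]]])

```text
t: 34.7
tool_pos: [0.4735, -0.001, 0.1663]
tool_rot: [-3.14, 0.078, 0.003]
contact_force: [0.0, 0.6, -2.9]
opening: 0.0107
grip_force: 59.9
```

>>> jog_arm(deltas=[[1,[0,0,-0.02],[0,0,0]],[1,[0,0,-0.06],[0,0,0]],[1,[0,0,-0.1],[0,0,0]],[1,[0,0,-0.12],[0,0,0]],[1,[0,0,-0.12],[0,0,0]],[1,[0,0,-0.12],[0,0,0]]])

```text
t: 35.2
tool_pos: [0.4738, -0.002, 0.1183]
tool_rot: [-3.14, 0.079, 0.003]
contact_force: [1.3, -0.9, -2.7]
opening: 0.0106
grip_force: 59.8
```

>>> jog_arm(deltas=[[1,[0,-0.001,-0.04],[0,0,0]],[1,[0,-0.001,-0.08],[0,0,0]],[1,[0,-0.001,-0.105],[0,0,0]],[1,[0,-0.001,-0.113],[0,0,0]],[1,[0,-0.001,-0.113],[0,0,0]],[1,[0.02,-0.002,-0.113],[0,0,0]],[1,[0.045,-0.0035,-0.113],[0,0,0]],[1,[0.07,-0.0045,-0.113],[0,0,0]],[1,[0.095,-0.006,-0.113],[0,0,0]],[1,[0.12,-0.007,-0.113],[0,0,0]],[1,[0.12,-0.007,-0.113],[0,0,0]]])

```text
t: 36.12
tool_pos: [0.5252, -0.005, 0.0752]
tool_rot: [3.14, -0.079, 0.005]
contact_force: [0.6, -0.4, -1.7]
opening: 0.0109
grip_force: 59.9
```

>>> jog_arm(deltas=[[1,[0.02,-0.001,0],[0,0,0]],[1,[0.04,-0.002,-0.003],[0,0,0]],[1,[0.06,-0.003,-0.006],[0,0,0]],[1,[0.075,-0.004,-0.006],[0,0,0]],[1,[0.083,-0.004,-0.006],[0,0,0]],[1,[0.083,-0.004,-0.006],[0,0,0]],[1,[0.083,-0.004,-0.006],[0,0,0]]])

```text
t: 36.7
tool_pos: [0.5567, -0.0064, 0.072]
tool_rot: [3.14, -0.078, 0.004]
contact_force: [1.8, -0.4, -0.6]
opening: 0.0109
grip_force: 60.3
```

>>> jog_arm(deltas=[[1,[0.004,0,0],[0,0,0]],[1,[0.008,0,0],[0,0,0]],[1,[0.012,-0.001,0],[0,0,0]],[1,[0.016,-0.001,0],[0,0,0]],[1,[0.018,-0.001,0],[0,0,0]],[1,[0.018,-0.001,0],[0,0,0]]])

```text
t: 37.2
tool_pos: [0.5625, -0.0066, 0.0719]
tool_rot: [3.141, -0.079, -0.001]
contact_force: [-5.1, 0.8, 5.2]
opening: 0.0109
grip_force: 61.0
```

>>> jog_arm(deltas=[[1,[0.003,0,0],[0,0,0]],[1,[0.005,0,0],[0,0,0]],[1,[0.005,0,0],[0,0,0]],[1,[0.005,0,0],[0,0,0]]])

```text
t: 37.53
tool_pos: [0.563, -0.0066, 0.0719]
tool_rot: [3.14, -0.079, -0.008]
contact_force: [-11.6, -0.7, 10.0]
opening: 0.0105
grip_force: 61.8
```

>>> jog_arm(deltas=[[1,[0.003,0,0],[0,0,0]],[1,[0.005,0,0],[0,0,0]],[1,[0.005,0,0],[0,0,0]],[1,[0.005,0,0],[0,0,0]]])

```text
t: 37.87
tool_pos: [0.563, -0.0064, 0.0719]
tool_rot: [-3.14, 0.079, 0.017]
contact_force: [-19.4, 1.1, 16.3]
opening: 0.0109
grip_force: 62.6
```

>>> jog_arm(deltas=[[1,[-0.006,0,0],[0,0,0]],[1,[-0.009,0,0],[0,0,0]],[-0.2,[-0.009,0,0],[0,0,0]],[-0.2,[-0.009,0,0],[0,0,0]],[-0.2,[-0.009,0,0],[0,0,0]],[-0.2,[-0.009,0,0],[0,0,0]],[-0.2,[-0.009,0,0.04],[0,0,0]],[-0.2,[-0.009,0,0.1],[0,0,0]],[-0.2,[-0.009,0,0.17],[0,0,0]],[-0.2,[-0.009,0,0.23],[0,0,0]],[-0.2,[-0.009,0,0.26],[0,0,0]],[-0.2,[-0.009,0,0.26],[0,0,0]]])

```text
t: 38.87
tool_pos: [0.5655, -0.0069, 0.1794]
tool_rot: [3.14, -0.079, 0.011]
contact_force: [0.9, 0.2, -0.5]
opening: 0.0512
grip_force: 0.0
```

>>> jog_arm(deltas=[[-0.2,[0,-0.04,0],[0,0,0.025]],[-0.2,[0,-0.09,0],[0,0,0.05]],[-0.2,[0,-0.15,0],[0,0,0.075]],[-0.2,[0,-0.21,0],[0,0,0.1]],[-0.2,[0,-0.26,0],[0,0,0.125]],[-0.2,[0,-0.3,0],[0,0,0.15]],[-0.2,[0,-0.3,0],[0,0,0.175]],[-0.2,[0,-0.3,0],[0,0,0.2]],[-0.2,[0,-0.3,0],[0,0,0.225]],[-0.2,[0,-0.3,0],[0,0,0.25]],[-0.2,[0,-0.3,0],[0,0,0.27]]])

```text
t: 39.78
tool_pos: [0.5622, -0.1264, 0.1728]
tool_rot: [-2.89, -1.225, 0.004]
contact_force: [-0.2, 0.4, 0.2]
opening: 0.0516
grip_force: 0.0
```

```bash
python3 - <<'E'
from h import *
o=ctrl.get_obs(); print(o["tool_pos"],o["tool_rot"],o["opening"])
im=snap("top","t8",(180,120,380,270),3.6); lids(im)
print("in lane2",grip("top",im,.06,.095,.03,.012,-.05,(.5696,.0782),thr=50),grip("top",im,.06,.095,.03,.012,-.05,(.565,-.0065),thr=50))
E
```

```text
[ 0.56217202 -0.12638812  0.17281893] [-2.89034661 -1.22468612  0.0039787 ] 0.051604627017984364
lid [ 0.5916 -0.3609] [0.14  0.069] yaw 95.8 grip [ 0.5946 -0.3908] (array([ 0.594 , -0.3905]), array([347.4, 180.5]), np.float64(0.83))
in lane2 (array([0.5708, 0.078 ]), array([203.5, 185. ]), np.float64(0.74)) (array([ 0.5659, -0.0219]), array([234.2, 187. ]), np.float64(1.34))
```

>>> jog_arm(deltas=[[-0.2,[0.01,-0.06,0],[0,0,0.025]],[-0.2,[0.02,-0.13,0],[0,0,0.05]],[-0.2,[0.03,-0.21,0],[0,0,0.075]],[-0.2,[0.04,-0.29,0],[0,0,0.1]],[-0.2,[0.05,-0.37,0],[0,0,0.13]],[-0.2,[0.06,-0.45,0],[0,0,0.16]],[-0.2,[0.07,-0.53,0],[0,0,0.19]],[-0.2,[0.08,-0.6,0],[0,0,0.22]],[-0.2,[0.08,-0.65,0],[0,0,0.25]],[-0.2,[0.08,-0.66,0],[0,0,0.277]],[-0.2,[0.08,-0.66,0],[0,0,0.277]],[-0.2,[0.08,-0.66,0],[0,0,0.277]]])

```text
t: 40.83
tool_pos: [0.5945, -0.3903, 0.1734]
tool_rot: [-2.113, -2.321, -0.0]
contact_force: [0.4, 0.5, -0.4]
opening: 0.0514
grip_force: 0.0
```

>>> jog_arm(deltas=[[-0.2,[0,0,0],[0,0,0]],[-0.2,[0,0,0],[0,0,0]]])

```text
t: 41.0
tool_pos: [0.5952, -0.3896, 0.1749]
tool_rot: [-2.111, -2.326, -0.0]
contact_force: [0.1, 0.0, 0.6]
opening: 0.0512
grip_force: 0.0
```

>>> jog_arm(deltas=[[-0.2,[-0.002,-0.006,-0.05],[0,0,0]],[-0.2,[-0.002,-0.006,-0.12],[0,0,0]],[-0.2,[-0.002,-0.006,-0.19],[0,0,0]],[-0.2,[-0.002,-0.006,-0.25],[0,0,0]],[-0.2,[-0.002,-0.006,-0.271],[0,0,0]],[-0.2,[-0.002,-0.006,-0.271],[0,0,0]],[-0.2,[-0.002,-0.006,-0.271],[0,0,0]],[1,[-0.002,-0.006,-0.271],[0,0,0]],[1,[-0.002,-0.006,-0.271],[0,0,0]],[1,[-0.002,-0.006,-0.271],[0,0,0]],[1,[-0.002,-0.006,-0.271],[0,0,0]],[1,[-0.002,-0.006,-0.271],[0,0,0]]])

```text
t: 42.0
tool_pos: [0.595, -0.3938, 0.069]
tool_rot: [2.109, 2.325, -0.0]
contact_force: [-2.3, -0.5, 4.1]
opening: 0.0106
grip_force: 61.2
```

>>> jog_arm(deltas=[[1,[0,0,0],[0,0,0]],[1,[0,0,0],[0,0,0]],[1,[0,0,0],[0,0,0]],[1,[0,0,0],[0,0,0]]])

```text
t: 42.33
tool_pos: [0.595, -0.3938, 0.069]
tool_rot: [2.109, 2.325, -0.0]
contact_force: [-2.6, 0.4, 5.1]
opening: 0.0106
grip_force: 61.4
```

>>> jog_arm(deltas=[[1,[0,0,0.02],[0,0,0]],[1,[0,0,0.06],[0,0,0]],[1,[0,0,0.12],[0,0,0]],[1,[0,0,0.18],[0,0,0]],[1,[-0.03,0,0.23],[0,0,0]],[1,[-0.08,0.02,0.25],[0,0,0]],[1,[-0.14,0.05,0.25],[0,0,-0.02]],[1,[-0.2,0.09,0.25],[0,0,-0.05]],[1,[-0.26,0.14,0.25],[0,0,-0.08]],[1,[-0.3,0.19,0.25],[0,0,-0.11]],[1,[-0.313,0.24,0.25],[0,0,-0.14]],[1,[-0.313,0.28,0.25],[0,0,-0.17]]])

```text
t: 43.33
tool_pos: [0.4675, -0.2795, 0.1673]
tool_rot: [-2.654, -1.68, 0.0]
contact_force: [0.4, -0.0, -2.5]
opening: 0.0107
grip_force: 60.3
```

>>> jog_arm(deltas=[[1,[0,0.05,0],[0,0,-0.035]],[1,[0,0.1,0],[0,0,-0.07]],[1,[0,0.16,0],[0,0,-0.105]],[1,[0,0.22,0],[0,0,-0.14]],[1,[0,0.28,0],[0,0,-0.175]],[1,[0,0.34,0],[0,0,-0.21]],[1,[0,0.4,0],[0,0,-0.245]],[1,[0,0.45,0],[0,0,-0.28]],[1,[0,0.485,0],[0,0,-0.315]],[1,[0,0.485,0],[0,0,-0.345]],[1,[0,0.485,0],[0,0,-0.37]],[1,[0,0.485,0],[0,0,-0.377]]])

```text
t: 44.33
tool_pos: [0.4689, -0.0864, 0.1675]
tool_rot: [-3.14, 0.081, 0.0]
contact_force: [-0.1, -0.7, -2.7]
opening: 0.0106
grip_force: 60.3
```

>>> jog_arm(deltas=[[1,[0,0,-0.02],[0,0,0]],[1,[0,0,-0.06],[0,0,0]],[1,[0,0,-0.1],[0,0,0]],[1,[0,0,-0.12],[0,0,0]],[1,[0,0,-0.12],[0,0,0]],[1,[0,0,-0.12],[0,0,0]]])

```text
t: 44.83
tool_pos: [0.4687, -0.087, 0.1186]
tool_rot: [-3.14, 0.078, 0.002]
contact_force: [0.0, -0.3, -2.4]
opening: 0.0109
grip_force: 60.2
```

>>> jog_arm(deltas=[[1,[0,0,-0.04],[0,0,0]],[1,[0,0,-0.08],[0,0,0]],[1,[0,0,-0.105],[0,0,0]],[1,[0,0,-0.113],[0,0,0]],[1,[0,0,-0.113],[0,0,0]],[1,[0.02,-0.001,-0.113],[0,0,0]],[1,[0.045,-0.0025,-0.113],[0,0,0]],[1,[0.07,-0.0035,-0.113],[0,0,0]],[1,[0.095,-0.005,-0.113],[0,0,0]],[1,[0.12,-0.006,-0.113],[0,0,0]],[1,[0.12,-0.006,-0.113],[0,0,0]]])

```text
t: 45.75
tool_pos: [0.5197, -0.0898, 0.0749]
tool_rot: [3.14, -0.078, 0.004]
contact_force: [-0.7, 0.3, -2.7]
opening: 0.0107
grip_force: 60.3
```

>>> jog_arm(deltas=[[1,[0.02,-0.001,0],[0,0,0]],[1,[0.04,-0.002,-0.003],[0,0,0]],[1,[0.06,-0.003,-0.006],[0,0,0]],[1,[0.075,-0.004,-0.006],[0,0,0]],[1,[0.083,-0.004,-0.006],[0,0,0]],[1,[0.083,-0.004,-0.006],[0,0,0]],[1,[0.083,-0.004,-0.006],[0,0,0]]])

```text
t: 46.33
tool_pos: [0.5514, -0.0913, 0.0721]
tool_rot: [3.14, -0.078, 0.004]
contact_force: [1.7, -0.1, 0.3]
opening: 0.0109
grip_force: 60.7
```

>>> jog_arm(deltas=[[1,[0.004,0,0],[0,0,0]],[1,[0.008,0,0],[0,0,0]],[1,[0.012,-0.001,0],[0,0,0]],[1,[0.016,-0.001,0],[0,0,0]],[1,[0.018,-0.001,0],[0,0,0]],[1,[0.018,-0.001,0],[0,0,0]]])

```text
t: 46.83
tool_pos: [0.5571, -0.0915, 0.072]
tool_rot: [3.14, -0.079, -0.002]
contact_force: [-5.4, 0.8, 5.8]
opening: 0.0109
grip_force: 61.5
```

>>> jog_arm(deltas=[[1,[0.003,0,0],[0,0,0]],[1,[0.005,0,0],[0,0,0]],[1,[0.005,0,0],[0,0,0]],[1,[0.005,0,0],[0,0,0]]])

```text
t: 47.17
tool_pos: [0.557, -0.0913, 0.0719]
tool_rot: [-3.14, 0.079, 0.011]
contact_force: [-13.9, 1.1, 11.3]
opening: 0.0108
grip_force: 62.4
```

>>> jog_arm(deltas=[[1,[0.003,0,0],[0,0,0]],[1,[0.005,0,0],[0,0,0]],[1,[0.005,0,0],[0,0,0]],[1,[0.005,0,0],[0,0,0]]])

```text
t: 47.5
tool_pos: [0.5571, -0.0912, 0.0718]
tool_rot: [-3.14, 0.078, 0.02]
contact_force: [-21.7, 2.0, 16.8]
opening: 0.0108
grip_force: 63.3
```

>>> jog_arm(deltas=[[1,[-0.006,0,0],[0,0,0]],[1,[-0.01,0,0],[0,0,0]],[-0.2,[-0.01,0,0],[0,0,0]],[-0.2,[-0.01,0,0],[0,0,0]],[-0.2,[-0.01,0,0],[0,0,0]],[-0.2,[-0.01,0,0],[0,0,0]],[-0.2,[-0.01,0,0.04],[0,0,0]],[-0.2,[-0.01,0,0.1],[0,0,0]],[-0.2,[-0.01,0,0.17],[0,0,0]],[-0.2,[-0.01,0,0.23],[0,0,0]],[-0.2,[-0.03,-0.03,0.27],[0,0,0.02]],[-0.2,[-0.06,-0.08,0.28],[0,0,0.05]]])

```text
t: 48.5
tool_pos: [0.5401, -0.1233, 0.1879]
tool_rot: [3.134, 0.178, 0.011]
contact_force: [0.6, -0.4, 0.2]
opening: 0.051
grip_force: 0.0
```

>>> jog_arm(deltas=[[-1,[-0.06,-0.06,0],[0,0,0.03]],[-1,[-0.12,-0.12,0],[0,0,0.06]],[-1,[-0.18,-0.18,0],[0,0,0.09]],[-1,[-0.24,-0.24,0],[0,0,0.12]],[-1,[-0.26,-0.3,0],[0,0,0.15]],[-1,[-0.26,-0.3,0],[0,0,0.15]]])

```text
t: 49.0
tool_pos: [0.4321, -0.2466, 0.1837]
tool_rot: [3.01, 0.892, -0.0]
contact_force: [-0.7, -0.4, -0.4]
opening: 0.085
grip_force: 0.0
```

```bash
python3 - <<'E'
from h import *
o=ctrl.get_obs(); print(o["tool_pos"],o["tool_rot"],o["opening"])
im=snap("top","t9",(170,115,290,235),5)
for n,a in dict(bar=(.088,.134,.012,.05,-.052,(.7045,-.0093)),l2=(.06,.095,.03,.012,-.05,(.5696,.0782)),l1=(.06,.095,.03,.012,-.05,(.565,-.0065)),l0=(.06,.095,.03,.012,-.05,(.5601,-.0914))).items(): print(n,grip("top",im,*a,thr=50))
E
```

```text
[ 0.4321167  -0.24659933  0.18368633] [ 3.01014065e+00  8.92426634e-01 -4.85985939e-04] 0.08501056386160968
bar (array([ 0.7048, -0.0092]), array([230.3, 142.6]), np.float64(0.89))
l2 (array([0.5708, 0.078 ]), array([203.5, 185. ]), np.float64(0.74))
l1 (array([ 0.5661, -0.0071]), array([229.7, 186.9]), np.float64(0.75))
l0 (array([ 0.5614, -0.092 ]), array([255.8, 188.7]), np.float64(0.73))
```

View pics/t9.png

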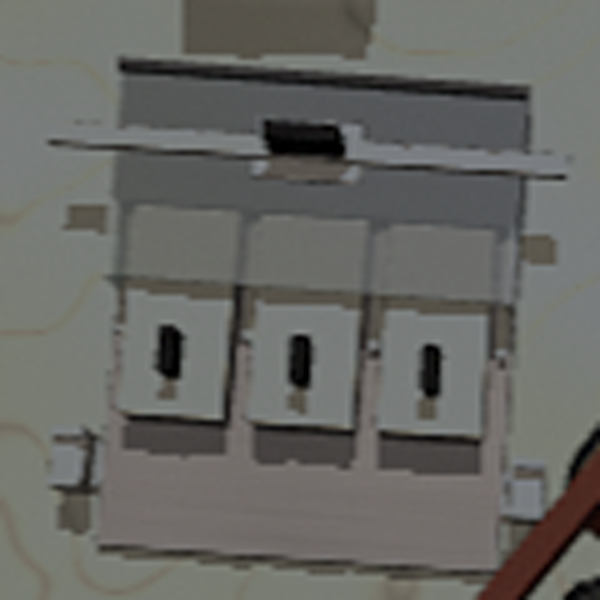

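All three lidded boxes are home, with grips in line at (168,350), (300,360) and (430,370). The bar is still on the glass with its grip at (303,138). I'm fetching the bar.

>>> jog_arm(deltas=[[-0.2,[0.03,0.03,0],[0,0,0.02]],[-0.2,[0.09,0.08,0],[0,0,0.05]],[-0.2,[0.16,0.14,0],[0,0,0.08]],[-0.2,[0.23,0.2,0],[0,0,0.11]],[-0.2,[0.3,0.26,0],[0,0,0.14]],[-0.2,[0.37,0.32,0],[0,0,0.17]],[-0.2,[0.44,0.38,0],[0,0,0.2]],[-0.2,[0.51,0.44,0],[0,0,0.23]],[-0.2,[0.58,0.5,0],[0,0,0.26]],[-0.2,[0.64,0.56,0],[0,0,0.29]],[-0.2,[0.682,0.593,0],[0,0,0.3]],[-0.2,[0.682,0.593,0],[0,0,0.3]]])

```text
t: 50.05
tool_pos: [0.7087, -0.0015, 0.1827]
tool_rot: [-2.271, -2.17, -0.002]
contact_force: [0.2, 0.0, -0.7]
opening: 0.0513
grip_force: 0.0
```

>>> jog_arm(deltas=[[-0.2,[0,0,0],[0,0,0]],[-0.2,[0,0,0],[0,0,0]],[-0.2,[0,0,0],[0,0,0]]])

```text
t: 50.3
tool_pos: [0.7058, -0.0065, 0.1833]
tool_rot: [-2.277, -2.164, 0.001]
contact_force: [-0.0, -0.3, -0.2]
opening: 0.0511
grip_force: 0.0
```

>>> jog_arm(deltas=[[-0.2,[-0.002,-0.007,-0.05],[0,0,0]],[-0.2,[-0.002,-0.007,-0.11],[0,0,0]],[-0.2,[-0.002,-0.007,-0.17],[0,0,0]],[-0.2,[-0.002,-0.007,-0.205],[0,0,0]],[-0.2,[-0.002,-0.007,-0.212],[0,0,0]],[-0.2,[-0.002,-0.007,-0.212],[0,0,0]],[1,[-0.002,-0.007,-0.212],[0,0,0]],[1,[-0.002,-0.007,-0.212],[0,0,0]],[1,[-0.002,-0.007,-0.212],[0,0,0]],[1,[-0.002,-0.007,-0.212],[0,0,0]],[1,[-0.002,-0.007,-0.212],[0,0,0]],[1,[-0.002,-0.007,-0.212],[0,0,0]]])

```text
t: 51.3
tool_pos: [0.7068, -0.0092, 0.101]
tool_rot: [2.274, 2.163, 0.003]
contact_force: [-0.8, 0.5, 6.2]
opening: 0.0115
grip_force: 59.9
```

>>> jog_arm(deltas=[[1,[0,0,0],[0,0,0]],[1,[0,0,0],[0,0,0]],[1,[0,0,0],[0,0,0]]])

```text
t: 51.55
tool_pos: [0.7069, -0.0092, 0.101]
tool_rot: [2.275, 2.163, 0.003]
contact_force: [-0.7, -0.1, 6.4]
opening: 0.0115
grip_force: 59.9
```

>>> jog_arm(deltas=[[1,[0,0,0.02],[0,0,0]],[1,[0,0,0.06],[0,0,0]],[1,[0,0,0.11],[0,0,0]],[1,[0,0,0.16],[0,0,0]],[1,[-0.02,0,0.175],[0,0,0]],[1,[-0.07,0.003,0.175],[0,0,0]],[1,[-0.14,0.006,0.175],[0,0,0]],[1,[-0.22,0.009,0.175],[0,0,0]],[1,[-0.3,0.011,0.175],[0,0,0]],[1,[-0.38,0.013,0.175],[0,0,0]],[1,[-0.46,0.015,0.175],[0,0,0]],[1,[-0.51,0.0155,0.175],[0,0,0]]])

```text
t: 52.55
tool_pos: [0.4978, -0.0023, 0.1674]
tool_rot: [-2.274, -2.164, 0.003]
contact_force: [0.2, 0.2, -2.8]
opening: 0.0111
grip_force: 59.1
```

>>> jog_arm(deltas=[[1,[-0.0135,0,0],[0,0,0]],[1,[-0.0135,0,0],[0,0,0]],[1,[-0.0135,0,0],[0,0,0]]])

```text
t: 52.8
tool_pos: [0.4966, -0.0029, 0.169]
tool_rot: [2.276, 2.164, 0.001]
contact_force: [-0.8, -0.1, -1.8]
opening: 0.011
grip_force: 59.2
```

```bash
python3 - <<'E'
from h import *
o=ctrl.get_obs(); print(o["tool_pos"],o["tool_rot"],o["opening"],o["contact_force"])
im=snap("top","t10",(170,115,290,235),5)
E
```

```text
[ 0.49658658 -0.00289456  0.16898153] [2.27580199e+00 2.16425777e+00 1.41754234e-03] 0.010975920677896725 [-0.76426292 -0.07570816 -1.83491093]
```

View pics/t10.png

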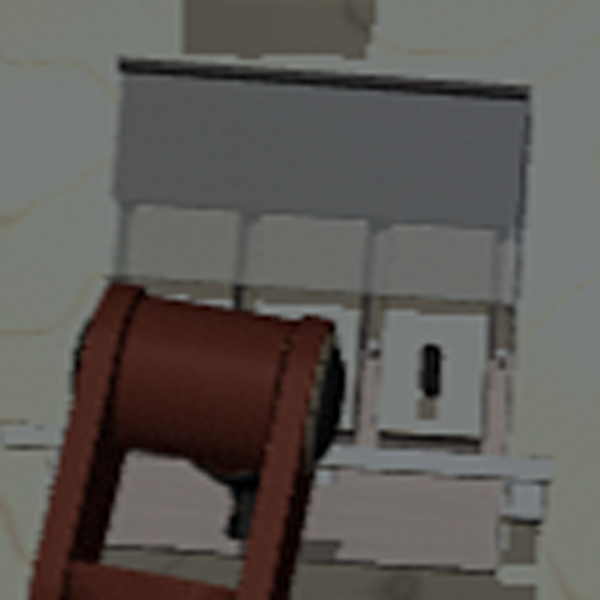

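>>> jog_arm(deltas=[[1,[0.002,0,-0.04],[0,0,0]],[1,[0.002,0,-0.09],[0,0,0]],[1,[0.002,0,-0.14],[0,0,0]],[1,[0.002,0,-0.18],[0,0,0]],[1,[0.002,0,-0.2],[0,0,0]],[1,[0.002,0,-0.215],[0,0,0]],[1,[0.002,0,-0.225],[0,0,0]],[1,[0.002,0,-0.235],[0,0,0]],[1,[0.002,0,-0.24],[0,0,0]],[1,[0.002,0,-0.24],[0,0,0]],[1,[0.002,0,-0.24],[0,0,0]]])

```text
t: 53.77
tool_pos: [0.4974, -0.0029, 0.0733]
tool_rot: [2.276, 2.165, 0.001]
contact_force: [-0.7, -0.3, -1.4]
opening: 0.011
grip_force: 59.1
```

>>> jog_arm(deltas=[[1,[0,0,-0.003],[0,0,0]],[1,[0,0,-0.006],[0,0,0]],[1,[0,0,-0.008],[0,0,0]],[1,[0,0,-0.008],[0,0,0]],[1,[0,0,-0.008],[0,0,0]]])

```text
t: 54.18
tool_pos: [0.4973, -0.0029, 0.07]
tool_rot: [2.276, 2.165, 0.001]
contact_force: [-0.8, -0.8, 0.5]
opening: 0.0111
grip_force: 59.6
```

>>> jog_arm(deltas=[[1,[0,0,-0.002],[0,0,0]],[-0.2,[0,0,-0.002],[0,0,0]],[-0.2,[0,0,-0.002],[0,0,0]],[-0.2,[0,0,-0.002],[0,0,0]],[-0.2,[0,0,-0.002],[0,0,0]],[-0.2,[0,0,0.02],[0,0,0]],[-0.2,[0,0,0.07],[0,0,0]],[-0.2,[0,0,0.13],[0,0,0]],[-0.2,[0,0,0.2],[0,0,0]],[-0.2,[0,0,0.27],[0,0,0]],[-0.2,[0,-0.03,0.33],[0,0,0]],[-0.2,[-0.03,-0.1,0.36],[0,0,0]]])

```text
t: 55.18
tool_pos: [0.4874, -0.0419, 0.2185]
tool_rot: [2.268, 2.166, 0.008]
contact_force: [0.6, -1.2, 0.6]
opening: 0.051
grip_force: 0.0
```

>>> jog_arm(deltas=[[-0.2,[-0.02,-0.08,0],[0,0,0]],[-0.2,[-0.05,-0.16,0],[0,0,0]],[-0.2,[-0.08,-0.24,0],[0,0,0]],[-0.2,[-0.11,-0.32,0],[0,0,0]],[-0.2,[-0.14,-0.4,0],[0,0,0]],[-0.2,[-0.15,-0.48,0],[0,0,0]],[-0.2,[-0.15,-0.56,0],[0,0,0]],[-0.2,[-0.15,-0.6,0],[0,0,0]],[-0.2,[-0.15,-0.6,0],[0,0,0]]])

```text
t: 55.93
tool_pos: [0.4247, -0.2855, 0.2141]
tool_rot: [2.28, 2.16, -0.001]
contact_force: [0.3, 0.9, 0.8]
opening: 0.0512
grip_force: 0.0
```

```bash
python3 - <<'E'
from h import *
o=ctrl.get_obs(); print(o["tool_pos"],o["opening"])
im=ctrl.get_image("top")[:,:,::-1].copy(); sc=ctrl.get_image("scene")[:,:,::-1].copy(); cv2.imwrite("pics/t11_raw.png",im)
for n,a in dict(bar=(.057,.103,.012,.05,-.052,(.4973,-.003)),l2=(.06,.095,.03,.012,-.05,(.5696,.0782)),l1=(.06,.095,.03,.012,-.05,(.565,-.0065)),l0=(.06,.095,.03,.012,-.05,(.5601,-.0914))).items(): print(n,grip("top",im,*a,thr=50))
a=cv2.resize(im[115:275,80:290],None,fx=2.4,fy=2.4,interpolation=2); b=cv2.resize(sc[190:290,270:400],None,fx=2.2,fy=2.2,interpolation=2)
b=cv2.copyMakeBorder(b,0,a.shape[0]-b.shape[0],0,0,0); cv2.imwrite("pics/t11.png",np.hstack([cv2.convertScaleAbs(a,alpha=1.5),b]))
E
```

```text
[ 0.42466689 -0.28545104  0.21409483] 0.05121675888066363
bar (array([ 0.4984, -0.0025]), array([227.5, 207.4]), np.float64(0.87))
l2 (array([0.5708, 0.078 ]), array([203.5, 185. ]), np.float64(0.74))
l1 (array([ 0.5661, -0.0071]), array([229.7, 186.9]), np.float64(0.75))
l0 (array([ 0.5613, -0.092 ]), array([255.8, 188.7]), np.float64(0.72))
```

View pics/t11.png

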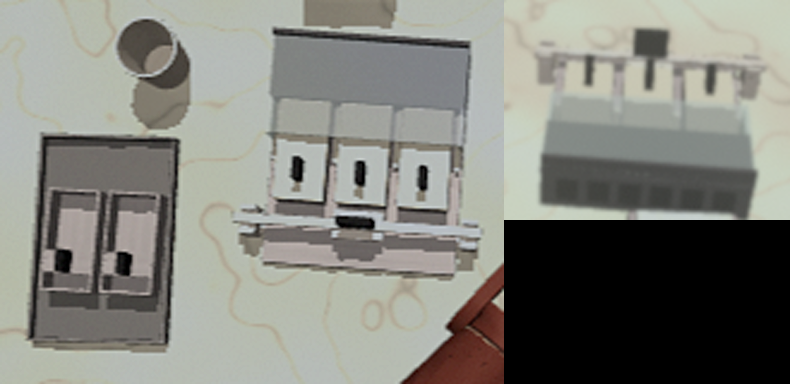

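The top view shows the bar across both brackets with its grip at (355,222), the three lidded boxes home, and both empties upright in the tray at (75,240) and (132,240). The cup hasn't moved, and the arm is clear of everything. Handing in.

```bash
python3 -c "
from station import ctrl
print(ctrl.finish_job())"
```

```text
the job is handed in; nothing more can be done
None
```

I handed the job in at about 56 s of robot time; `finish_job()` gave no verdict. In the last picture both empty boxes are upright in the tray, all three lidded boxes are home (one per lane), the bar is across both brackets, and the cup is undisturbed. The sauce bottle was outside that picture, and the arm never went near it.

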